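# Pin the brackets in the stand fixture

## Robot

A 6-joint arm with a two-finger parallel gripper is mounted at the origin on the work surface. World frame = base frame: x ahead of the robot, y to its left, z up, the work surface at z = 0. Lengths are in m, angles in degrees, forces in N, time in s.
With the tool pointing down it reaches from about 0.25 to 0.725 m from the base axis. Payload 9.7 kg.
Tool frame: the origin (TCP) lies at the very end of the fingers, on their centre line; the grasp point (between the pads) lies 19 mm behind it (bot.grip_depth is the distance from the TCP to the grasp point, in m); z points along the fingers, y is the direction in which the jaws open and shut (so a half turn about z gives the same grasp; the last joint's range is limited). The gripper opens to 85 mm and grips with 20 to 120 N. Pads are 22 mm wide; open, the fingers measure 114 mm over their backs; the gripper's body (76 mm by 85 mm) begins 54 mm behind the grasp point. The pads swing forward as they close: fully open they stand 13 mm farther back than shut.
Start: joints at [-77.063, 4.979, 10.078, 95.1, 0, 90], TCP at [0.123, -0.536, 0.231] pointing down, gripper open.
Joint ranges: [-179.16, 179.16], [-48.56, 103.87], [-65.8, 70.77], [-126.05, 130.52], [-82.76, 87.17], [-180, 180]. Speed limits (degrees/s): [127.2, 127.2, 147.25, 180, 180, 180].

## Interface

Orientations are given as [roll, pitch, yaw] about the fixed x, y, z axes, in that order (R = Rz(yaw) Ry(pitch) Rx(roll)).
In Python, from workcell import bot, viewer gives the robot as it stands.
- The arm moves only by the tool arm_command, never from a script. Its argument "motion" is a list of rows, each a list of 3 entries, a list of its own where there are three numbers: the opening, from 0 (shut) to 1 (fully open), then the shift along the tool's x, y, z in units of 60 mm (1.0 is 60 mm), then the turn, a rotation vector about the tool's x, y, z in units of 6 degrees (1.0 is 6 degrees). A call has 1 to 12 rows; each row shifts and turns the commanded pose from where the row before left it, along the tool's axes as they then stand; what a row does not reach is not made up. A row lasts 1/8 s, in which the tool goes at most 62.5 mm and 10.7 degrees, less where a joint would pass 70% of its speed; a pose out of reach is approached as far as the arm can. A call is refused whole if a number of a shift passes 1 or a number of a turn 1, either way. A call with a gripper value outside its range is refused whole. The fingers move at their own pace and stop on an object; "newtons" is the grip in N (left out, the last holds). Time passes only in rows, so rows that do not move let the fingers close. It gives the time, the measured TCP pose, the force and the opening at its end, in the units of the state.
- bot.get_obs(): the state, without advancing time (a new reading comes with each control period).
- viewer.camera(name): name is "side" or "top"; returns the picture (480x640x3 uint8, blue, green, red); there is no depth.
- viewer.calibration(name): a dict with "fx", "fy", "cx", "cy" (pixels), "T" (4x4, takes a point from camera to world coordinates). Camera axes: x right, y down, z forward; pixel columns grow to the right and rows downward; lengths in m; the calibration is good to about 2 mm. A picture is of the moment at which its call begins. calibration takes no time and is no camera call.
- bot.job_done(): hands the job in, once; it reports no verdict.
The state is a dict: "time": time; "q": joint angles; "qd": joint speeds; "joint_efforts": joint torques, N m; "ee_pos": TCP position; "tcp_rot": TCP orientation; "wrist_force": force on the tool from outside, world axes, zero at the start; "torque": the same for the moment, N m; "opening": finger opening in m.
Only numpy, scipy, OpenCV 4.12 (cv2) and the standard library are available. Lean on these libraries where they do the work, as an engineer would, in place of code of your own. Each camera call takes 0.05 s, during which the arm holds its last target.

## Task

Swing the red sprung stand over its centre until it snaps wide open, clear of the three bays. Then lay every blue bracket there is flat in a bay of its own, with its upright tab on the far side from the robot, and drive one taper pin from the wooden rack through each bracket and the plates beneath, pin upright and its grip fully down on the bracket, so that all the holes are pulled into line. Finally snap the stand back over the pinned brackets against its closed stop, leave spare pins alone in the rack, and do not disturb the other things on the bench.

Things in the scene. Friction and masses are not known exactly. Their poses are not given: they have to be found in the camera images.
- fixture: Grey steel fixture fixed to the bench, pose varies. Origin on the bench under the line of holes, midway between bays 1 and 2; x across it, away from the robot; y along the row, to the robot's left. Flange x -45 to 75, y -142 to 73 mm, underside 40, top 52 mm up, open beneath; 18 mm through holes at x 0, y 35, -35, -105 mm. Post of the pivot: x -42 to 38, y 73 to 139, 88 mm high.
- bay1 (a point): Bay 1 (next to the pivot): centre of its fixed hole, at the tongue's top, 58 mm above the bench, where a bracket's underside rests. Axes as the fixture's. Dark rails, 5 mm higher than the tongue, bound the bay at x -29 and +63 mm, y -27 and +27 mm from here, so a bracket has 5 mm of play each way.
- bay2 (a point): Bay 2 (middle), 70 mm from bay 1, otherwise like bay 1.
- bay3 (a point): Bay 3 (farthest from the pivot), 70 mm from bay 2, otherwise like bay 1.
- tongue1 (a joint): Brass tongue lying on the flange in bay 1, under the bracket: 130 x 52 x 6 mm with an 18 mm hole, sliding along the fixture's x with about 2 N of friction. Value: how far its hole lies from the fixed hole along the fixture's x, -0.006 to 0.006 m; 0 = in line. It starts off line; the pin's taper pushes it home.
- tongue2 (a joint): Bay 2's brass tongue, like tongue1.
- tongue3 (a joint): Bay 3's brass tongue, like tongue1.
- pivot (a point): On the stand's upright pivot axis at the leg's underside, 104 mm above the bench (fixture x 0, y 105 mm). Hub radius 17 mm; the spring over it and its hooks reach 136 mm above the bench, within 55 mm of the axis. The leg's section is 18 x 18 mm, 104 to 122 mm above the bench; it clears a fully driven pin and a bracket's tab by 6 mm and is stopped by a pin standing 8 mm proud.
- stand (a joint): Red level leg on an upright pivot. 0 rad = closed stop: along the fixture's -y, over all three holes. 1.6 = open stop: along +x, away from the robot; grows anticlockwise from above. Its spring drives it from 0.8 rad to the nearer stop (0.8 N m at the stops, evenly down to 0 at 0.8): push its side with closed fingers, about 4 N at 200 mm from the pivot; past 0.8 it snaps over by itself.
- stand_foot (a point): Centre of the stand's black rubber foot (24 mm wide, 32 mm long, the end of the leg), 236 mm from the pivot axis, 113 mm above the bench.
- bracket1: Blue steel angle bracket, 0.22 kg; 2 or 3 of the three are present. Origin at the underside on its 18 mm hole's axis. Leaf 6 mm thick, x -24 to 58, y -22 to 22 mm; upright tab at x 48 to 58 (10 mm thick, 36 mm wide), top 40 mm above the underside: pinch it across its thickness. In a bay its x must point along the fixture's x (tab away from the robot); it fits no other way.
- bracket2: Blue steel angle bracket, 0.22 kg; 2 or 3 of the three are present. Origin at the underside on its 18 mm hole's axis. Leaf 6 mm thick, x -24 to 58, y -22 to 22 mm; upright tab at x 48 to 58 (10 mm thick, 36 mm wide), top 40 mm above the underside: pinch it across its thickness. In a bay its x must point along the fixture's x (tab away from the robot); it fits no other way.
- bracket3: Blue steel angle bracket, 0.22 kg; 2 or 3 of the three are present. Origin at the underside on its 18 mm hole's axis. Leaf 6 mm thick, x -24 to 58, y -22 to 22 mm; upright tab at x 48 to 58 (10 mm thick, 36 mm wide), top 40 mm above the underside: pinch it across its thickness. In a bay its x must point along the fixture's x (tab away from the robot); it fits no other way.
- rack: Wooden pin rack fixed on the bench to the robot's left: 200 mm (own x) by 70 mm (y), 56 mm high, origin at the centre of its underside, 19 mm holes at x = -60, 0, 60 mm. Always three pins.
- pin1: Steel taper pin, 0.13 kg, tip down in the rack. Origin on its axis at the underside of the orange grip (22 mm diameter, 34 mm high); z up. Below: 16 mm diameter shank for 26 mm, then a taper over 22 mm to a flat 6 mm tip, 48 mm below the origin. Fully driven, the grip rests on the bracket: origin 6 mm above the bracket's underside, 64 mm above the bench.
- pin2: Steel taper pin, 0.13 kg, tip down in the rack. Origin on its axis at the underside of the orange grip (22 mm diameter, 34 mm high); z up. Below: 16 mm diameter shank for 26 mm, then a taper over 22 mm to a flat 6 mm tip, 48 mm below the origin. Fully driven, the grip rests on the bracket: origin 6 mm above the bracket's underside, 64 mm above the bench.
- pin3: Steel taper pin, 0.13 kg, tip down in the rack. Origin on its axis at the underside of the orange grip (22 mm diameter, 34 mm high); z up. Below: 16 mm diameter shank for 26 mm, then a taper over 22 mm to a flat 6 mm tip, 48 mm below the origin. Fully driven, the grip rests on the bracket: origin 6 mm above the bracket's underside, 64 mm above the bench.
- tape: Bystander, leave alone: grey roll of tape lying flat, 84 mm across, 24 mm high, origin at centre of the underside.
- screwdriver: Bystander, leave alone: screwdriver lying on the bench.
- spraycan: Bystander, leave alone: green can, 64 mm across, 130 mm high, origin at centre of the underside.
- jar: Bystander, leave alone: amber jar, 72 mm across, 90 mm high.
- hammer: Bystander, leave alone: hammer lying on the bench.
- wrench: Bystander, leave alone: wrench lying on the bench.
- mug: Bystander, leave alone: white mug, 80 mm across, 90 mm high.

How it is judged (in metres and radians):
On the way, in this order (a step that is already met when the one before it is completed fails the run):
1. the stand has been snapped to its open stop (within 0.15 rad) (value of joint stand above 1.45 rad), for 0.2 s.
2. every bracket present lies in a bay, pinned, with the stand still open (((horizontal distance between bracket1 and bay1 below 0.004 m and z of bracket1 in the frame of bay1 between -0.003 and 0.003 m) or (horizontal distance between bracket1 and bay2 below 0.004 m and z of bracket1 in the frame of bay2 between -0.003 and 0.003 m) or (horizontal distance between bracket1 and bay3 below 0.004 m and z of bracket1 in the frame of bay3 between -0.003 and 0.003 m)) and angle between each of bracket1, bracket2, bracket3's own z axis and vertical below 0.06 rad and ((horizontal distance between pin1 and bracket1 below 0.004 m and z of pin1 in the frame of bracket1 between 0.003 and 0.0085 m and angle between pin1's own z axis and vertical below 0.08 rad) or (horizontal distance between pin2 and bracket1 below 0.004 m and z of pin2 in the frame of bracket1 between 0.003 and 0.0085 m and angle between pin2's own z axis and vertical below 0.08 rad) or (horizontal distance between pin3 and bracket1 below 0.004 m and z of pin3 in the frame of bracket1 between 0.003 and 0.0085 m and angle between pin3's own z axis and vertical below 0.08 rad)) and ((horizontal distance between bracket2 and bay1 below 0.004 m and z of bracket2 in the frame of bay1 between -0.003 and 0.003 m) or (horizontal distance between bracket2 and bay2 below 0.004 m and z of bracket2 in the frame of bay2 between -0.003 and 0.003 m) or (horizontal distance between bracket2 and bay3 below 0.004 m and z of bracket2 in the frame of bay3 between -0.003 and 0.003 m)) and ((horizontal distance between pin1 and bracket2 below 0.004 m and z of pin1 in the frame of bracket2 between 0.003 and 0.0085 m and angle between pin1's own z axis and vertical below 0.08 rad) or (horizontal distance between pin2 and bracket2 below 0.004 m and z of pin2 in the frame of bracket2 between 0.003 and 0.0085 m and angle between pin2's own z axis and vertical below 0.08 rad) or (horizontal distance between pin3 and bracket2 below 0.004 m and z of pin3 in the frame of bracket2 between 0.003 and 0.0085 m and angle between pin3's own z axis and vertical below 0.08 rad)) and ((horizontal distance between bracket3 and bay1 below 0.004 m and z of bracket3 in the frame of bay1 between -0.003 and 0.003 m) or (horizontal distance between bracket3 and bay2 below 0.004 m and z of bracket3 in the frame of bay2 between -0.003 and 0.003 m) or (horizontal distance between bracket3 and bay3 below 0.004 m and z of bracket3 in the frame of bay3 between -0.003 and 0.003 m)) and ((horizontal distance between pin1 and bracket3 below 0.004 m and z of pin1 in the frame of bracket3 between 0.003 and 0.0085 m and angle between pin1's own z axis and vertical below 0.08 rad) or (horizontal distance between pin2 and bracket3 below 0.004 m and z of pin2 in the frame of bracket3 between 0.003 and 0.0085 m and angle between pin2's own z axis and vertical below 0.08 rad) or (horizontal distance between pin3 and bracket3 below 0.004 m and z of pin3 in the frame of bracket3 between 0.003 and 0.0085 m and angle between pin3's own z axis and vertical below 0.08 rad)) and value of joint stand above 1.45 rad), for 0.3 s.
3. the stand has snapped back to its closed stop (value of joint stand below 0.12 rad), for 0.3 s.
At the end, for the whole second after the job is handed in: Stand within 0.12 rad of closed; each bracket flat (3 mm, 0.06 rad) in a bay, hole within 4 mm of the fixed hole, with an upright pin (0.08 rad) within 4 mm of its axis, grip within 2.5 mm of the bracket; spare pins upright in the rack; all at rest (((horizontal distance between bracket1 and bay1 below 0.004 m and z of bracket1 in the frame of bay1 between -0.003 and 0.003 m) or (horizontal distance between bracket1 and bay2 below 0.004 m and z of bracket1 in the frame of bay2 between -0.003 and 0.003 m) or (horizontal distance between bracket1 and bay3 below 0.004 m and z of bracket1 in the frame of bay3 between -0.003 and 0.003 m)) and angle between each of bracket1, bracket2, bracket3's own z axis and vertical below 0.06 rad and ((horizontal distance between pin1 and bracket1 below 0.004 m and z of pin1 in the frame of bracket1 between 0.003 and 0.0085 m and angle between pin1's own z axis and vertical below 0.08 rad) or (horizontal distance between pin2 and bracket1 below 0.004 m and z of pin2 in the frame of bracket1 between 0.003 and 0.0085 m and angle between pin2's own z axis and vertical below 0.08 rad) or (horizontal distance between pin3 and bracket1 below 0.004 m and z of pin3 in the frame of bracket1 between 0.003 and 0.0085 m and angle between pin3's own z axis and vertical below 0.08 rad)) and ((horizontal distance between bracket2 and bay1 below 0.004 m and z of bracket2 in the frame of bay1 between -0.003 and 0.003 m) or (horizontal distance between bracket2 and bay2 below 0.004 m and z of bracket2 in the frame of bay2 between -0.003 and 0.003 m) or (horizontal distance between bracket2 and bay3 below 0.004 m and z of bracket2 in the frame of bay3 between -0.003 and 0.003 m)) and ((horizontal distance between pin1 and bracket2 below 0.004 m and z of pin1 in the frame of bracket2 between 0.003 and 0.0085 m and angle between pin1's own z axis and vertical below 0.08 rad) or (horizontal distance between pin2 and bracket2 below 0.004 m and z of pin2 in the frame of bracket2 between 0.003 and 0.0085 m and angle between pin2's own z axis and vertical below 0.08 rad) or (horizontal distance between pin3 and bracket2 below 0.004 m and z of pin3 in the frame of bracket2 between 0.003 and 0.0085 m and angle between pin3's own z axis and vertical below 0.08 rad)) and ((horizontal distance between bracket3 and bay1 below 0.004 m and z of bracket3 in the frame of bay1 between -0.003 and 0.003 m) or (horizontal distance between bracket3 and bay2 below 0.004 m and z of bracket3 in the frame of bay2 between -0.003 and 0.003 m) or (horizontal distance between bracket3 and bay3 below 0.004 m and z of bracket3 in the frame of bay3 between -0.003 and 0.003 m)) and ((horizontal distance between pin1 and bracket3 below 0.004 m and z of pin1 in the frame of bracket3 between 0.003 and 0.0085 m and angle between pin1's own z axis and vertical below 0.08 rad) or (horizontal distance between pin2 and bracket3 below 0.004 m and z of pin2 in the frame of bracket3 between 0.003 and 0.0085 m and angle between pin2's own z axis and vertical below 0.08 rad) or (horizontal distance between pin3 and bracket3 below 0.004 m and z of pin3 in the frame of bracket3 between 0.003 and 0.0085 m and angle between pin3's own z axis and vertical below 0.08 rad)) and angle between each of pin1, pin2, pin3's own z axis and vertical below 0.15 rad and height (world z) of pin1 between 0.05 and 0.07 m and height (world z) of pin2 between 0.05 and 0.07 m and height (world z) of pin3 between 0.05 and 0.07 m and linear speed of each of bracket1, bracket2, bracket3, pin1, pin2, pin3 below 0.02 m/s and value of joint stand below 0.12 rad and (horizontal distance between pin1 and rack below 0.09 m or horizontal distance between pin1 and bay1 below 0.005 m or horizontal distance between pin1 and bay2 below 0.005 m or horizontal distance between pin1 and bay3 below 0.005 m) and (horizontal distance between pin2 and rack below 0.09 m or horizontal distance between pin2 and bay1 below 0.005 m or horizontal distance between pin2 and bay2 below 0.005 m or horizontal distance between pin2 and bay3 below 0.005 m) and (horizontal distance between pin3 and rack below 0.09 m or horizontal distance between pin3 and bay1 below 0.005 m or horizontal distance between pin3 and bay2 below 0.005 m or horizontal distance between pin3 and bay3 below 0.005 m)); the robot touches nothing.
It fails at once if another thing on the bench was shifted more than 40 mm (distance of any of tape, screwdriver, spraycan, jar, hammer, wrench, mug from where it was at the start of the episode above 0.04 m).
It fails at once if a standing bystander was knocked over (angle between any of spraycan, jar, mug's own z axis and vertical above 0.6 rad).
Of bracket1, bracket2, bracket3 only 2 to 3 are there at a start; the rules pass over those that are not, and their reading is None.
At some moment in a run one of bracket1, bracket2, bracket3 may be knocked a few centimetres aside while the robot is not near it.
It also fails if it takes over 210 s, if anything falls off the work surface, if the arm or the gripper's body presses on something with over 40 N, if the wrist force passes 120 N, or if a joint passes its speed limit or range.

## Working session

There is one attempt and no reset: what is moved stays moved. The work goes in short steps, Python scripts to look and compute and a tool call to move; the robot and the scene stay as the last step left them, time stands still between calls to the robot, and variables do not carry over. Pictures are saved under pics/ and viewed, and the job is handed in when it is done.

Besides the shell and the picture viewer there is one more tool, called after "Request:" in YAML: its name, and indented under it one key for each argument. arm_command: Moves the arm, as the interface text tells. Its arguments: {"type":"object","properties":{"motion":{"type":"array"},"newtons":{"type":"number"}},"required":["motion"]}

```bash
ls; mkdir -p pics; cat > h.py <<'E'
import numpy as np, cv2
from workcell import bot, viewer
def snap(n,f):
    im=viewer.camera(n); cv2.imwrite('pics/'+f,im); return im
E
python3 - <<'E'
from h import *
print(bot.get_obs())
for n in('top','side'):
    snap(n,n+'0.png'); print(n,viewer.calibration(n))
E
```

```text
pics
{'time': 0.0, 'q': array([-7.70628029e+01,  5.01054885e+00,  1.00333754e+01,  9.50997912e+01,
       -1.76984835e-03,  9.00005605e+01]), 'qd': array([ 0.04557966,  0.0064016 , -0.06624659, -0.0039385 ,  0.02432195,
        0.07351569]), 'joint_efforts': array([ 1.93387139e-03, -5.20400441e+01,  4.64797926e+01,  1.66661519e-02,
        1.80669863e-04, -3.25037286e-05]), 'ee_pos': array([ 0.12307364, -0.53580846,  0.2305787 ]), 'tcp_rot': array([-1.79923035e+02,  1.77059966e-03,  1.29366390e+01]), 'wrist_force': array([ 0.13099785, -0.08917928,  0.22798729]), 'torque': array([ 0.02451096, -0.03102443,  0.01645017]), 'opening': 0.0854574618602028}
top {'fx': 465.85478928540965, 'fy': 465.85478928540965, 'cx': 312.29151161396226, 'cy': 233.1197592616514, 'T': array([[-0.01365375, -0.99703214,  0.07576599,  0.51143331],
       [-0.9998591 ,  0.01435382,  0.0087031 ,  0.01083063],
       [-0.0097648 , -0.07563649, -0.99708764,  1.31743864],
       [ 0.        ,  0.        ,  0.        ,  1.        ]])}
side {'fx': 519.9066920780658, 'fy': 519.9066920780658, 'cx': 324.55723305317, 'cy': 238.38550500967176, 'T': array([[-0.86981621, -0.30557073,  0.38735809,  0.12781453],
       [-0.49305451,  0.56670005, -0.66011234,  0.83268838],
       [-0.01780484, -0.76516506, -0.64358792,  0.89810084],
       [ 0.        ,  0.        ,  0.        ,  1.        ]])}
```

View pics/top0.png

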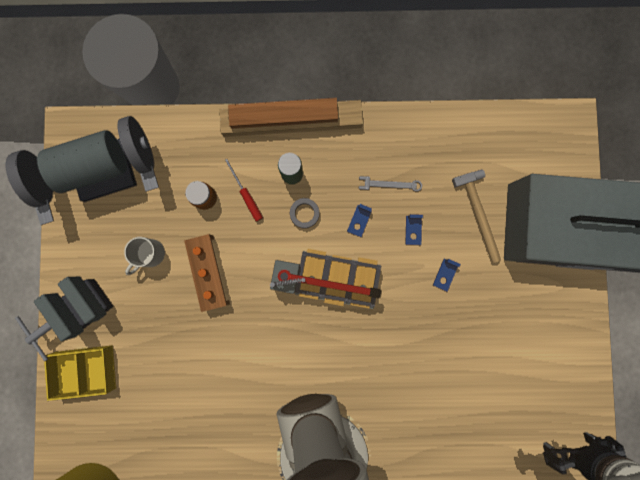

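View pics/side0.png

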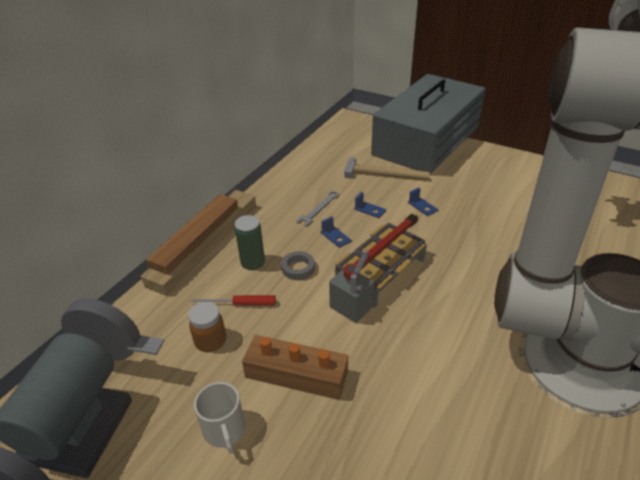

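```bash
python3 - <<'E'
from h import *
im=cv2.imread('pics/top0.png')
def crop(im,x0,y0,x1,y1,s,f):
    cv2.imwrite('pics/'+f,cv2.resize(im[y0:y1,x0:x1],None,fx=s,fy=s,interpolation=cv2.INTER_CUBIC))
crop(im,265,245,395,315,6,'c1.png')
crop(im,340,195,470,295,6,'c2.png')
crop(im,180,225,240,320,6,'c3.png')
E
echo
```

```text
(no output)
```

View pics/c1.png

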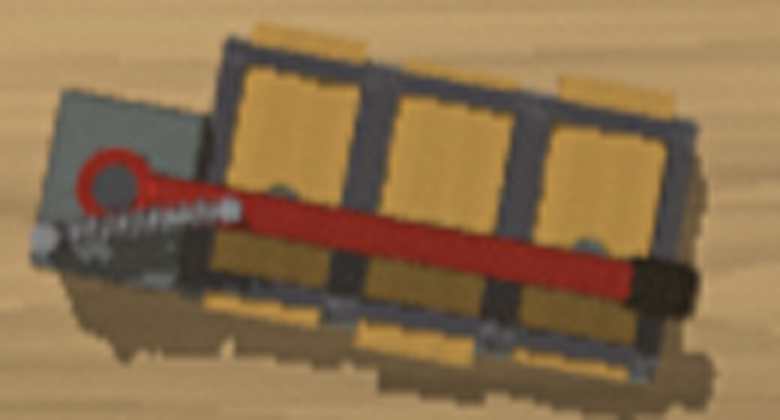

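View pics/c2.png

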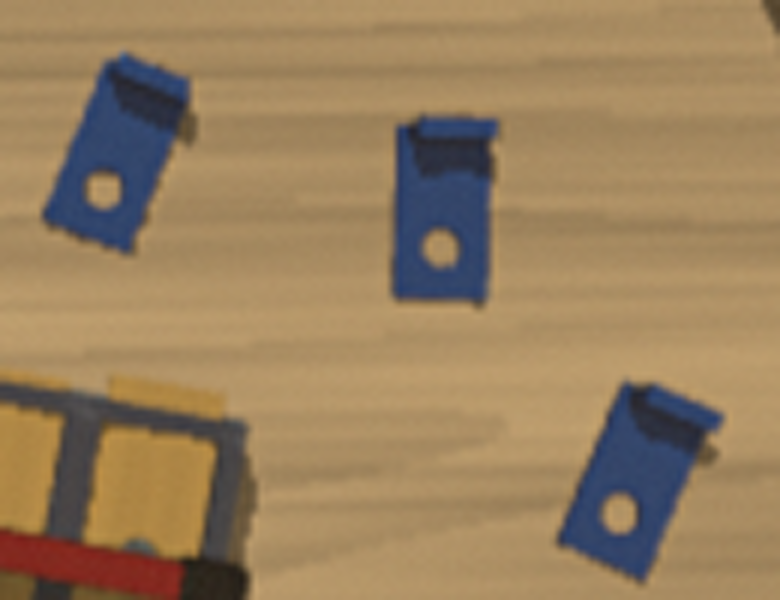

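View pics/c3.png

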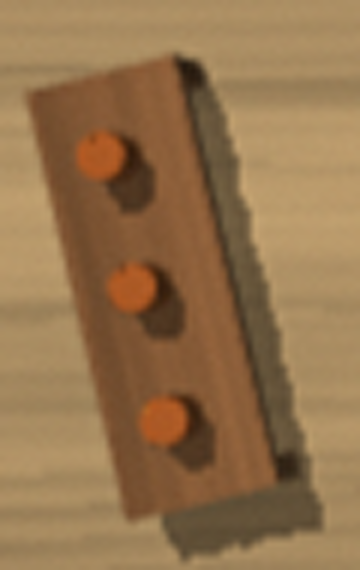

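```bash
cat >> h.py <<'E'
from scipy.optimize import least_squares
def proj(n,P):
    c=viewer.calibration(n);T=c['T'];p=(np.atleast_2d(P)-T[:3,3])@T[:3,:3]
    return np.c_[c['fx']*p[:,0]/p[:,2]+c['cx'],c['fy']*p[:,1]/p[:,2]+c['cy']]
def unproj(n,uv,z):
    c=viewer.calibration(n);T=c['T'];uv=np.atleast_2d(uv).astype(float)
    d=np.c_[(uv[:,0]-c['cx'])/c['fx'],(uv[:,1]-c['cy'])/c['fy'],np.ones(len(uv))]@T[:3,:3].T
    s=(np.asarray(z)-T[2,3])/d[:,2]
    return T[:3,3]+d*np.reshape(s,(-1,1))
def cp(uv,off,s=6): return (np.array(uv,float)+.5)/s-.5+np.array(off)
def place(p,L):
    c,s=np.cos(p[2]),np.sin(p[2]);L=np.asarray(L,float)
    return np.c_[p[0]+c*L[:,0]-s*L[:,1],p[1]+s*L[:,0]+c*L[:,1],L[:,2]]
def fit(n,uv,L,p0,verb=True):
    f=lambda p:(proj(n,place(p,L))-uv).ravel()
    r=least_squares(f,p0)
    if verb: print(np.round(r.x,4),'yaw',round(np.degrees(r.x[2]),2),'rms px',round(np.sqrt(np.mean(r.fun**2)),2)); print(np.round(r.fun.reshape(-1,2),1).tolist())
    return r.x
E
python3 - <<'E'
from h import *
L=[];uv=[]
for x,pts in((63,[(243,68),(360,88),(400,98),(515,117),(550,127),(667,145)]),(-29,[(212,270),(330,287),(367,292),(485,310),(520,320),(635,340)])):
    for y,p in zip((62,8,-8,-62,-78,-132),pts): L.append((x/1e3,y/1e3,.063));uv.append(p)
L=np.array(L)
p=fit('top',cp(uv,(265,245)),L,[.43,0,0])
print(unproj('top',cp([(115,185),(665,288)],(265,245)),[.13,.122]), place(p,[(0,.105,0),(0,.105-.236,0)]))
for ps in([(103,190),(45,217),(130,250),(190,78)],[(440,248),(393,298),(485,302),(498,120)],[(620,514),(558,542),(642,580),(722,412)]):
    u=cp(ps,(340,195)); c=unproj('top',u,0.003)[0]
    fit('top',u,[(0,0,.003),(-.024,.022,.006),(-.024,-.022,.006),(.058,-.018,.04)],[c[0],c[1],0])
print('pins',unproj('top',cp([(102,156),(133,288),(165,420)],(180,225)),.09))
E
```

```text
[ 0.4729 -0.0078 -0.1825] yaw -10.46 rms px 0.62
[[0.1, -0.2], [0.4, -0.2], [-0.4, -0.8], [0.3, -0.6], [0.3, -1.3], [0.7, -0.9], [-0.5, 0.0], [-0.3, 0.6], [-0.6, 0.8], [-0.3, 1.2], [-0.2, 0.6], [0.6, 0.7]]
[[ 0.49495685  0.09516996  0.13      ]
 [ 0.44816772 -0.13734382  0.122     ]] [[ 0.49193557  0.09546131  0.        ]
 [ 0.44909807 -0.13661831  0.        ]]
[ 0.6299 -0.1041 -0.3744] yaw -21.45 rms px 0.25
[[0.1, -0.3], [-0.4, 0.3], [0.1, 0.3], [0.2, -0.2]]
[ 0.5987 -0.2612 -0.0564] yaw -3.23 rms px 0.13
[[-0.1, 0.2], [-0.1, -0.0], [0.2, -0.0], [0.1, -0.1]]
[ 0.4741 -0.3406 -0.4101] yaw -23.5 rms px 0.25
[[-0.4, -0.1], [-0.3, 0.1], [0.4, -0.1], [0.2, 0.1]]
pins [[0.56284604 0.32779281 0.09      ]
 [0.50474562 0.31386349 0.09      ]
 [0.44706504 0.29959825 0.09      ]]
```

```bash
cat >> h.py <<'E'
def overlay(n,f,im,polys,box,s):
    x0,y0,x1,y1=box
    o=cv2.resize(im[y0:y1,x0:x1],None,fx=s,fy=s,interpolation=cv2.INTER_CUBIC)
    for L in polys:
        q=(proj(n,L)-[x0,y0]+.5)*s-.5
        cv2.polylines(o,[np.round(q).astype(int)],True,(255,255,0),1)
    cv2.imwrite('pics/'+f,o)
def fixpolys(p):
    R=lambda x0,x1,y0,y1,z:place(p,[(x0/1e3,y0/1e3,z),(x1/1e3,y0/1e3,z),(x1/1e3,y1/1e3,z),(x0/1e3,y1/1e3,z)])
    out=[R(-42,38,73,139,.088),R(-45,75,-142,73,.052)]
    for b in(35,-35,-105):
        out.append(R(-29,63,b-27,b+27,.063))
        a=np.linspace(0,6.28,24,endpoint=False)
        out.append(place(p,np.c_[.009*np.cos(a),b/1e3+.009*np.sin(a),0*a+.052]))
    a=np.linspace(0,6.28,24,endpoint=False)
    out.append(place(p,np.c_[.017*np.cos(a),.105+.017*np.sin(a),0*a+.122]))
    out.append(R(-9,9,105-252,105,.122))
    return out
E
python3 - <<'E'
from h import *
p=[.4729,-.0078,-.1825]
overlay('top','o1.png',cv2.imread('pics/top0.png'),fixpolys(p),(265,245,395,315),6)
overlay('side','o2.png',cv2.imread('pics/side0.png'),fixpolys(p),(320,205,440,325),6)
E
```

```text
(no output)
```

View pics/o1.png

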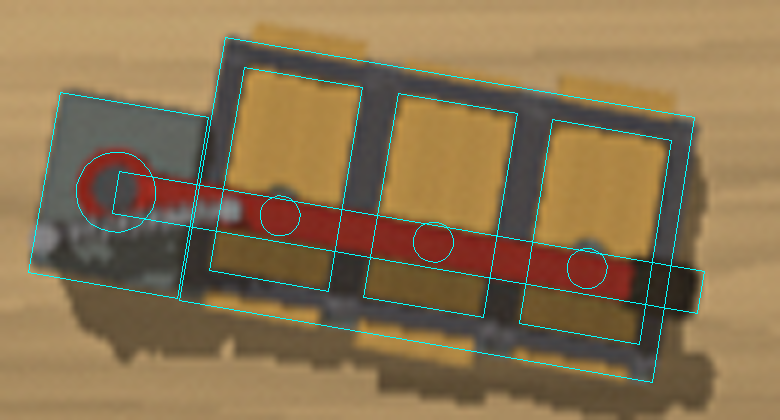

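View pics/o2.png

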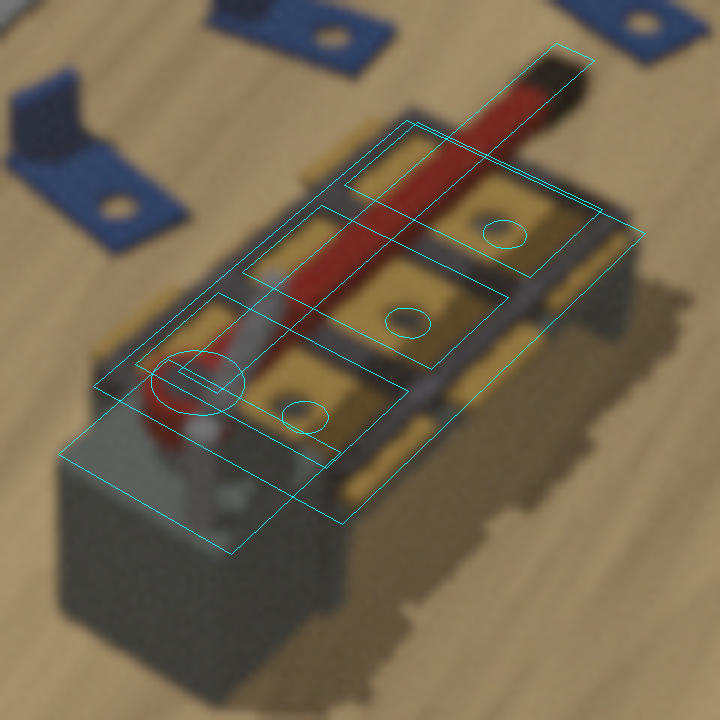

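```bash
cat >> h.py <<'E'
FX=np.array([.4729,-.0078,-.1825])
def fw(x,y):  # fixture mm -> world
    return place(FX,[(x/1e3,y/1e3,0)])[0][:2]
def go(xy,z,yaw=None):
    o=bot.get_obs();y0=np.radians(o['tcp_rot'][2]);yt=y0 if yaw is None else np.radians(yaw)
    d=np.array([*xy,z])-o['ee_pos']
    t=np.array([d[0]*np.cos(yt)+d[1]*np.sin(yt),d[0]*np.sin(yt)-d[1]*np.cos(yt),-d[2]])
    print('t',round(o['time'],2),'rot',np.round(o['tcp_rot'],2),'turn z units',round(-np.degrees(yt-y0)/6,3),'then shift units',np.round(t/.06,3))
E
python3 - <<'E'
from h import *
go(fw(-60,-95),.23,79.54)
E
```

```text
t 0.1 rot [-179.93    0.     12.94] turn z units -11.1 then shift units [8.13  3.136 0.011]
```

Request:
arm_command:
  motion:
    - [0,[0,0,0],[0,0,-1]]
    - [0,[0,0,0],[0,0,-1]]
    - [0,[0,0,0],[0,0,-1]]
    - [0,[0,0,0],[0,0,-1]]
    - [0,[0,0,0],[0,0,-1]]
    - [0,[0,0,0],[0,0,-1]]
    - [0,[0,0,0],[0,0,-1]]
    - [0,[0,0,0],[0,0,-1]]
    - [0,[0,0,0],[0,0,-1]]
    - [0,[0,0,0],[0,0,-1]]
    - [0,[0,0,0],[0,0,-1]]
    - [0,[0,0,0],[0,0,-0.1]]

```text
time: 1.6
ee_pos: [0.1231, -0.5359, 0.2309]
tcp_rot: [-180.0, -0.0, 79.5]
wrist_force: [-0.9, 0.7, 0.0]
opening: 0.0004
```

Request:
arm_command:
  motion:
    - [0,[0.68,0.26,0],[0,0,0]]
    - [0,[0.68,0.26,0],[0,0,0]]
    - [0,[0.68,0.26,0],[0,0,0]]
    - [0,[0.68,0.26,0],[0,0,0]]
    - [0,[0.68,0.26,0],[0,0,0]]
    - [0,[0.68,0.26,0],[0,0,0]]
    - [0,[0.68,0.26,0],[0,0,0]]
    - [0,[0.68,0.26,0],[0,0,0]]
    - [0,[0.68,0.26,0],[0,0,0]]
    - [0,[0.68,0.26,0],[0,0,0]]
    - [0,[0.68,0.26,0],[0,0,0]]
    - [0,[0.66,0.26,0],[0,0,0]]

```text
time: 3.1
ee_pos: [0.3964, -0.0883, 0.2313]
tcp_rot: [180.0, 0.0, 79.4]
wrist_force: [-0.0, -0.8, -0.5]
opening: 0.0002
```

```bash
python3 - <<'E'
from h import *
go(fw(-60,-95),.1,79.54)
snap('side','s1.png');snap('top','t1.png')
E
```

```text
t 3.1 rot [179.98   0.    79.41] turn z units -0.022 then shift units [-0.032  0.01   2.188]
```

View pics/s1.png

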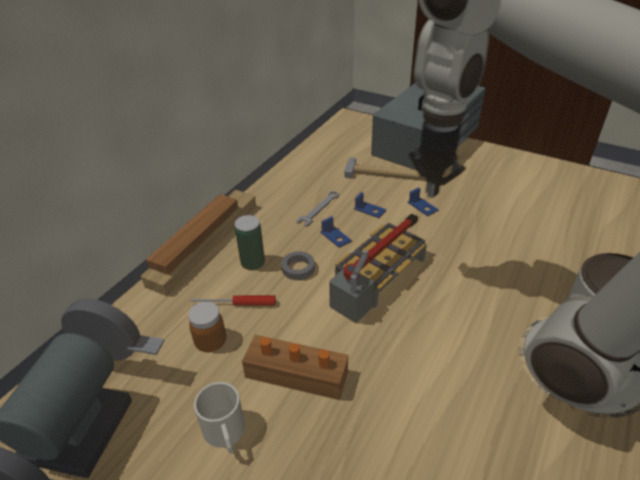

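```bash
python3 - <<'E'
from h import *
print(unproj('top',[(291,162),(304,213),(199,192)],[.13,.024,.09]), fw(252,105),fw(162,-15))
E
```

```text
[[0.78699157 0.07376429 0.13      ]
 [0.66642736 0.04451774 0.024     ]
 [0.71901159 0.32214182 0.09      ]] [0.73977135 0.04972114] [ 0.62948734 -0.05195205]
```

Request:
arm_command:
  motion:
    - [0,[-0.03,0,0.4],[0,0,0]]
    - [0,[0,0,0.6],[0,0,0]]
    - [0,[0,0,0.6],[0,0,0]]
    - [0,[0,0,0.4],[0,0,0]]
    - [0,[0,0,0.19],[0,0,0]]
    - [0,[0,0.3,0],[0,0,0]]

```text
time: 3.95
ee_pos: [0.4127, -0.095, 0.0997]
tcp_rot: [-180.0, 0.0, 79.4]
wrist_force: [0.6, -0.3, 0.8]
opening: -0.0
```

Request:
arm_command:
  motion:
    - [0,[0,0.3,0],[0,0,0]]
    - [0,[0,0.4,0],[0,0,0]]
    - [0,[0.02,0.42,0],[0,0,0]]
    - [0,[0.1,0.4,0],[0,0,0]]
    - [0,[0.11,0.41,0],[0,0,0]]
    - [0,[0.2,0.37,0],[0,0,0]]
    - [0,[0.21,0.36,0],[0,0,0]]
    - [0,[0.22,0.25,0],[0,0,0]]
    - [0,[0.23,0.25,0],[0,0,0]]
    - [0,[0.13,0.1,0],[0,0,0]]
    - [0,[0.13,0.1,0],[0,0,0]]
    - [0,[0,0,0],[0,0,0]]

```text
time: 5.45
ee_pos: [0.6263, -0.0516, 0.0999]
tcp_rot: [-180.0, 0.0, 79.5]
wrist_force: [0.4, 0.3, 1.2]
opening: 0.0003
```

```bash
python3 - <<'E'
from h import *
snap('side','s2.png');snap('top','t2.png')
E
```

```text
(no output)
```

View pics/s2.png

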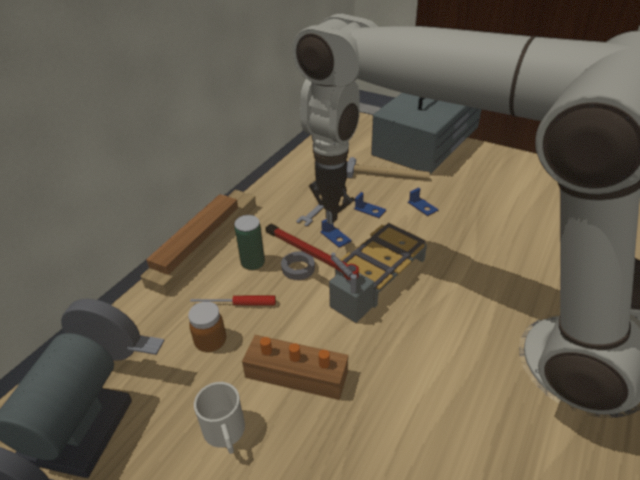

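View pics/t2.png

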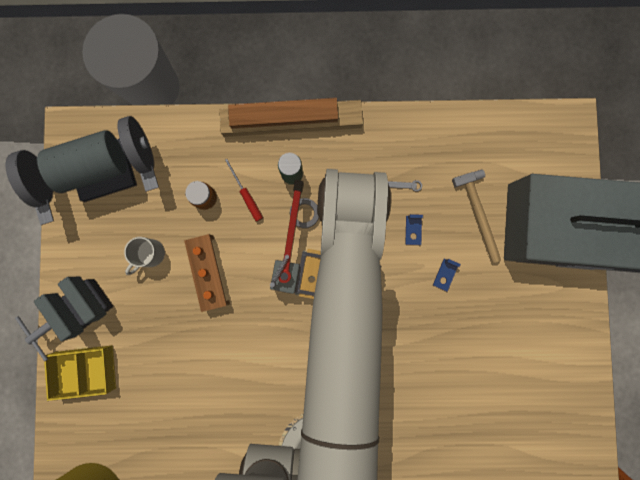

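```bash
cat >> h.py <<'E'
def tab(p,d=.053): return place(p,[(d,0,0)])[0][:2]
E
python3 - <<'E'
from h import *
C=[.4741,-.3406,-.4101]
go(tab(C),.10,66.5)
E
```

```text
t 5.55 rot [-1.7999e+02  1.0000e-02  7.9530e+01] turn z units 2.171 then shift units [-5.421  0.481 -0.   ]
```

Request:
arm_command:
  motion:
    - [0.6,[0,0,-0.5],[0,0,0.72]]
    - [0.6,[0,0,-0.5],[0,0,0.72]]
    - [0.6,[0,0,0],[0,0,0.73]]
    - [0.6,[-0.6,0.05,0],[0,0,0]]
    - [0.6,[-0.6,0.05,0],[0,0,0]]
    - [0.6,[-0.6,0.05,0],[0,0,0]]
    - [0.6,[-0.6,0.05,0],[0,0,0]]
    - [0.6,[-0.6,0.06,0],[0,0,0]]
    - [0.6,[-0.6,0.06,0],[0,0,0]]
    - [0.6,[-0.6,0.06,0],[0,0,0]]
    - [0.6,[-0.6,0.05,0],[0,0,0]]
    - [0.6,[-0.62,0.05,0],[0,0,0]]

```text
time: 7.05
ee_pos: [0.5221, -0.3627, 0.1602]
tcp_rot: [180.0, 0.0, 66.5]
wrist_force: [0.3, 0.9, -0.8]
opening: 0.0513
```

```bash
python3 - <<'E'
from h import *
C=[.4741,-.3406,-.4101]
go(tab(C),.014,66.5)
a=snap('side','s3.png');b=snap('top','t3.png')
overlay('top','o3.png',b,fixpolys(FX),(265,245,395,315),6)
overlay('side','o4.png',a,[],(400,130,480,230),6)
E
```

```text
t 7.05 rot [1.7999e+02 1.0000e-02 6.6490e+01] turn z units -0.002 then shift units [0.02  0.003 2.436]
```

View pics/o3.png

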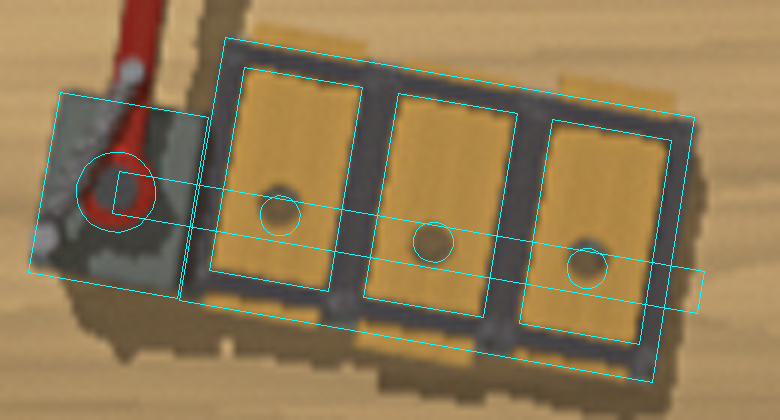

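View pics/o4.png

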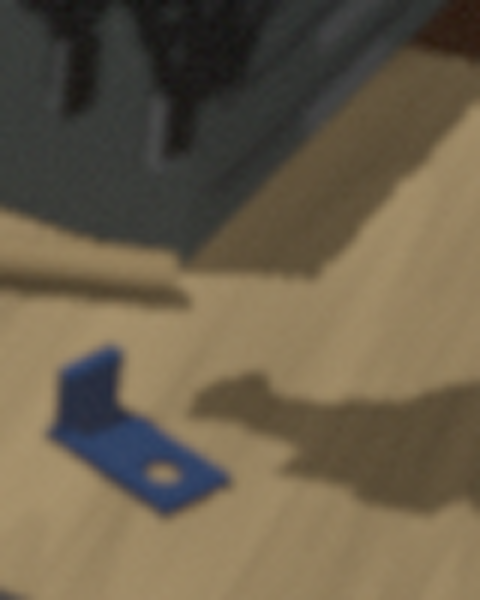

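View pics/t3.png

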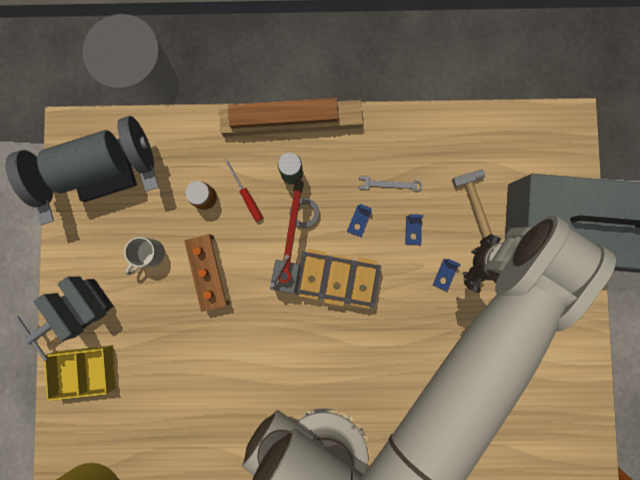

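```bash
python3 - <<'E'
from h import *
o=bot.get_obs()
P=o['ee_pos']
y=np.radians(o['tcp_rot'][2]);t=np.array([np.sin(y),-np.cos(y),0])
# both finger tips
for s in(-1,1):
    q=P+t*s*(.0257+.007); q[2]+=.006
    for n in('side','top'): print(n,s,np.round(proj(n,q),1), 'crop', (proj(n,q)-[400,130])*6)
C=[.4741,-.3406,-.4101]
print('tab top side',(proj('side',place(C,[(.048,-.018,.04),(.058,-.018,.04),(.048,.018,.04),(.058,.018,.04),(-.024,.022,.006),(-.024,-.022,.006),(0,0,.003)]))-[400,130]+.5)*6-.5)
E
```

```text
side -1 [[429.3 155.7]] crop [[175.56238354 154.00265695]]
top -1 [[464.5 274.7]] crop [[387.09150919 867.95149713]]
side 1 [[412.1 146. ]] crop [[72.70330146 95.83629563]]
top 1 [[474.3 250.1]] crop [[445.67057007 720.71607549]]
tab top side [[128.68151038 349.78482237]
 [113.84254766 340.53769759]
 [ 74.49676171 376.60656546]
 [ 59.7210785  367.14717653]
 [170.34946905 509.01422096]
 [236.22231451 473.99214054]
 [165.92525041 472.50751529]]
```

Request:
arm_command:
  motion:
    - [0.6,[0.02,0,0.5],[0,0,0]]
    - [0.6,[0,0,0.6],[0,0,0]]
    - [0.6,[0,0,0.6],[0,0,0]]
    - [0.6,[0,0,0.5],[0,0,0]]
    - [0.6,[0,0,0.23],[0,0,0]]
    - [0,[0,0,0],[0,0,0]]
    - [0,[0,0,0],[0,0,0]]
    - [0,[0,0,0],[0,0,0]]
    - [0,[0,0,0],[0,0,0]]
  newtons: 60

```text
time: 8.28
ee_pos: [0.5244, -0.3609, 0.0159]
tcp_rot: [179.8, 0.0, 66.5]
wrist_force: [0.6, 0.8, 6.7]
opening: 0.0088
```

Request:
arm_command:
  motion:
    - [0,[0,0,0],[0,0,0]]
    - [0,[0,0,-0.3],[0,0,0]]
    - [0,[0,0,-0.5],[0,0,0]]
    - [0,[0,0,-0.6],[0,0,0]]
    - [0,[0,0,-0.6],[0,0,0]]
    - [0,[0,0,-0.4],[0,0,0]]
    - [0,[0,0,0],[0,0,0]]

```text
time: 9.15
ee_pos: [0.5244, -0.361, 0.1611]
tcp_rot: [179.8, 0.0, 66.5]
wrist_force: [0.1, 0.1, -2.4]
opening: 0.0088
```

```bash
python3 - <<'E'
from h import *
C=[.4741,-.3406,-.4101]
a=snap('side','s4.png')
overlay('side','o5.png',a,[],(380,110,480,210),6)
go(fw(53,-105),.16,79.54)
E
```

```text
t 9.2 rot [1.7991e+02 2.0000e-02 6.6520e+01] turn z units -2.171 then shift units [ 3.879 -1.019 -0.017]
```

View pics/o5.png

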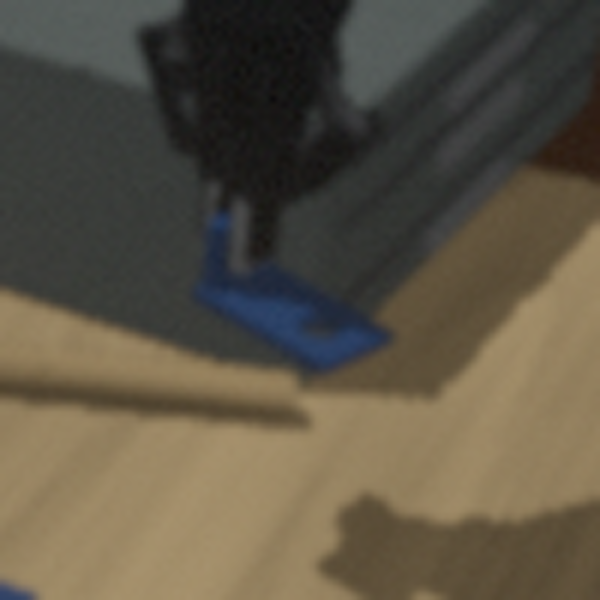

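Request:
arm_command:
  motion:
    - [0,[0,0,0],[0,0,-0.72]]
    - [0,[0,0,0],[0,0,-0.72]]
    - [0,[0,0,0],[0,0,-0.73]]
    - [0,[0.5,-0.13,0],[0,0,0]]
    - [0,[0.5,-0.13,0],[0,0,0]]
    - [0,[0.5,-0.13,0],[0,0,0]]
    - [0,[0.5,-0.13,0],[0,0,0]]
    - [0,[0.5,-0.13,0],[0,0,0]]
    - [0,[0.5,-0.13,0],[0,0,0]]
    - [0,[0.5,-0.13,0],[0,0,0]]
    - [0,[0.38,-0.11,0],[0,0,0]]
    - [0,[0,0,0],[0,0,0]]

```text
time: 10.7
ee_pos: [0.505, -0.1191, 0.1569]
tcp_rot: [-179.9, -0.0, 79.7]
wrist_force: [0.5, -1.1, -2.0]
opening: 0.0088
```

```bash
cat >> h.py <<'E'
def brpoly(x,y,yaw,zu):
    p=[x,y,yaw];R=lambda q:place(p,q)
    a=np.linspace(0,6.28,24,endpoint=False)
    return [R([(-.024,-.022,zu+.006),(.058,-.022,zu+.006),(.058,.022,zu+.006),(-.024,.022,zu+.006)]),R([(.048,-.018,zu+.04),(.058,-.018,zu+.04),(.058,.018,zu+.04),(.048,.018,zu+.04)]),R(np.c_[.009*np.cos(a),.009*np.sin(a),0*a+zu+.006])]
def held(dz=.014):
    o=bot.get_obs();P=o['ee_pos'];yb=np.radians(o['tcp_rot'][2]-90)
    return brpoly(P[0]-.053*np.cos(yb),P[1]-.053*np.sin(yb),yb,P[2]-dz)
E
python3 - <<'E'
from h import *
go(fw(53,-105),.074,79.54)
a=snap('side','s5.png')
b=snap('top','t5.png')
overlay('side','o6.png',a,held(),(350,160,470,260),6)
overlay('top','o7.png',b,held(),(300,200,420,300),6)
E
```

```text
t 10.7 rot [-1.7989e+02 -1.0000e-02  7.9650e+01] turn z units 0.019 then shift units [-0.024  0.021  1.382]
```

View pics/o6.png

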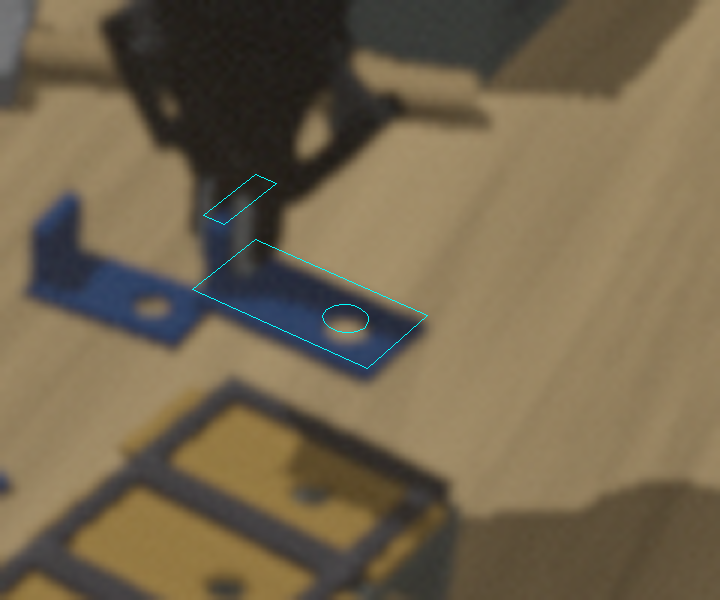

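View pics/o7.png

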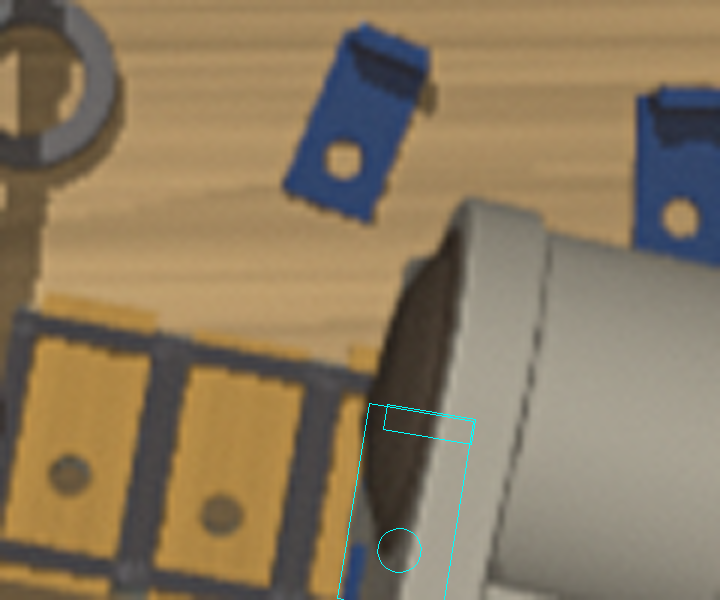

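Request:
arm_command:
  motion:
    - [0,[-0.02,0.02,0.3],[0,0,0]]
    - [0,[0,0,0.4],[0,0,0]]
    - [0,[0,0,0.3],[0,0,0]]
    - [0,[0,0,0.15],[0,0,0]]
    - [0,[0,0,0],[0,0,0]]

```text
time: 11.42
ee_pos: [0.5063, -0.1218, 0.0884]
tcp_rot: [-179.9, -0.0, 79.5]
wrist_force: [-0.2, -0.9, -1.2]
opening: 0.0087
```

```bash
python3 - <<'E'
from h import *
go(fw(53,-105),.074,79.54)
a=snap('side','s6.png')
overlay('side','o8.png',a,held(.016)+fixpolys(FX)[1:8],(350,180,450,280),6)
E
```

```text
t 11.43 rot [-179.94   -0.     79.52] turn z units -0.003 then shift units [ 0.018 -0.009  0.24 ]
```

View pics/o8.png

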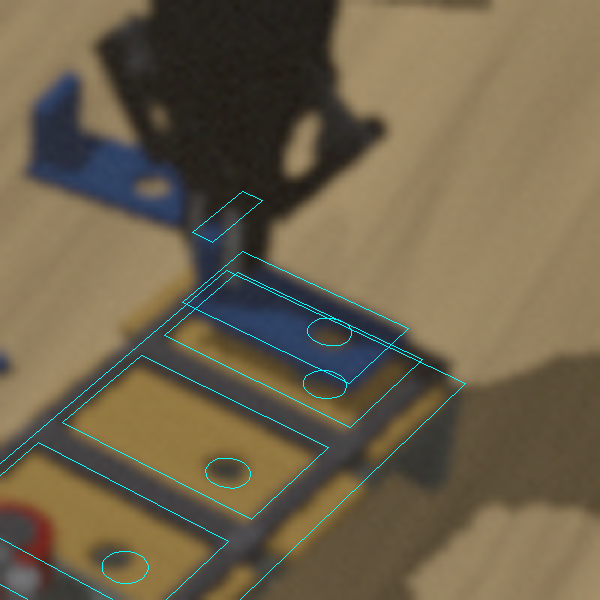

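Request:
arm_command:
  motion:
    - [0,[0.02,-0.01,0.1],[0,0,0]]
    - [0,[0,0,0.08],[0,0,0]]
    - [0,[0,0,0.06],[0,0,0]]
    - [0,[0,0,0.03],[0,0,0]]
    - [0,[0,0,0],[0,0,0]]

```text
time: 12.1
ee_pos: [0.5068, -0.1205, 0.0739]
tcp_rot: [179.9, -0.0, 79.5]
wrist_force: [-1.1, 1.4, 4.2]
opening: 0.0086
```

Request:
arm_command:
  motion:
    - [0.4,[0,0,0],[0,0,0]]
    - [0.4,[0,0,0],[0,0,0]]
    - [0.4,[0,0,0],[0,0,0]]
    - [0.4,[0,0,-0.4],[0,0,0]]
    - [0.4,[0,0,-0.6],[0,0,0]]
    - [0.4,[0,0,-0.6],[0,0,0]]

```text
time: 12.85
ee_pos: [0.506, -0.1204, 0.1697]
tcp_rot: [-180.0, -0.0, 79.5]
wrist_force: [1.4, 1.0, 0.9]
opening: 0.0341
```

```bash
python3 - <<'E'
from h import *
B=[.5987,-.2612,-.0564]
go(tab(B),.17,86.77)
a=snap('side','s7.png');b=snap('top','t7.png')
overlay('side','o9.png',a,[],(350,180,450,280),6)
E
```

```text
t 12.85 rot [-179.97   -0.     79.54] turn z units -1.206 then shift units [-2.256  2.557 -0.004]
```

View pics/o9.png

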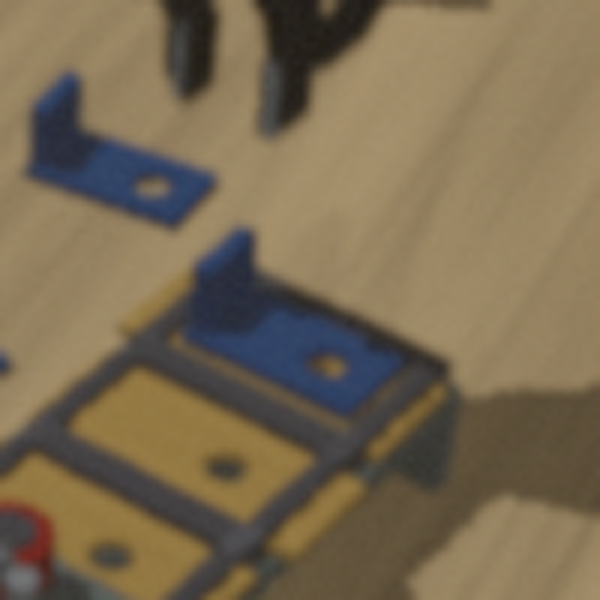

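Request:
arm_command:
  motion:
    - [0.6,[0,0,0],[0,0,-0.6]]
    - [0.6,[0,0,0],[0,0,-0.6]]
    - [0.6,[-0.38,0.43,0],[0,0,0]]
    - [0.6,[-0.38,0.43,0],[0,0,0]]
    - [0.6,[-0.38,0.43,0],[0,0,0]]
    - [0.6,[-0.38,0.43,0],[0,0,0]]
    - [0.6,[-0.38,0.42,0],[0,0,0]]
    - [0.6,[-0.36,0.42,0],[0,0,0]]
    - [0.6,[0,0,0],[0,0,0]]

```text
time: 14.08
ee_pos: [0.6524, -0.2658, 0.1662]
tcp_rot: [-179.9, -0.0, 86.7]
wrist_force: [0.5, 0.4, 0.1]
opening: 0.0512
```

```bash
python3 - <<'E'
from h import *
B=[.5987,-.2612,-.0564]
go(tab(B),.016,86.77)
a=snap('side','s8.png');b=snap('top','t8.png')
overlay('side','o10.png',a,brpoly(*B,0),(330,120,450,220),6)
overlay('top','o11.png',b,fixpolys(FX)[1:8],(300,200,430,310),6)
E
```

```text
t 14.07 rot [-1.7986e+02 -4.0000e-02  8.6670e+01] turn z units -0.017 then shift units [ 0.026 -0.015  2.504]
```

View pics/o10.png

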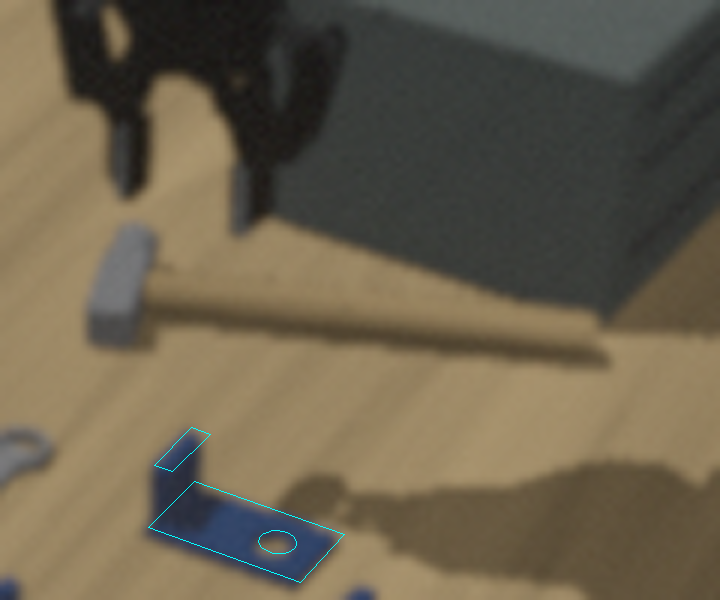

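View pics/o11.png

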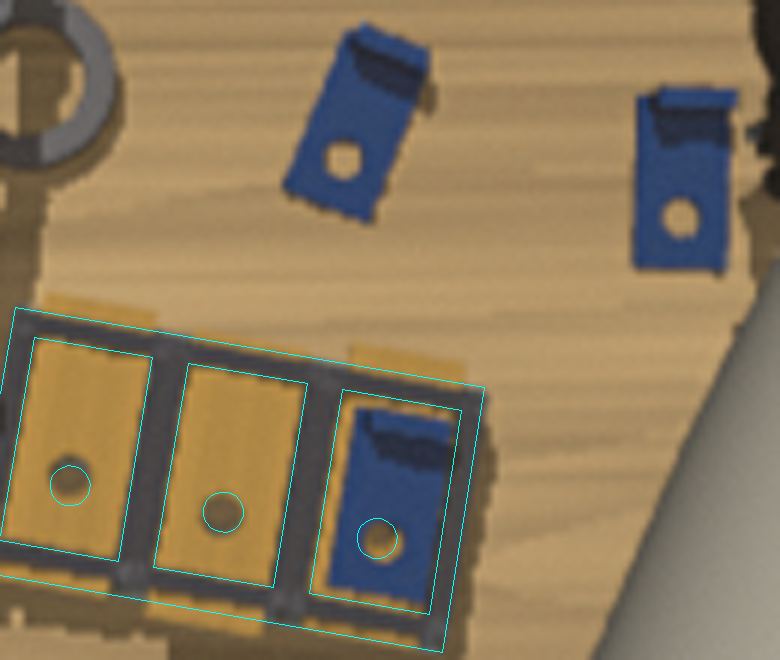

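Request:
arm_command:
  motion:
    - [0.6,[0.03,-0.02,0.5],[0,0,0]]
    - [0.6,[0,0,0.6],[0,0,0]]
    - [0.6,[0,0,0.6],[0,0,0]]
    - [0.6,[0,0,0.5],[0,0,0]]
    - [0.6,[0,0,0.3],[0,0,0]]
    - [0,[0,0,0],[0,0,0]]
    - [0,[0,0,0],[0,0,0]]
    - [0,[0,0,0],[0,0,0]]
    - [0,[0,0,0],[0,0,0]]
    - [0,[0,0,0],[0,0,0]]

```text
time: 15.42
ee_pos: [0.6518, -0.263, 0.021]
tcp_rot: [179.8, 0.0, 86.7]
wrist_force: [-0.4, 0.9, 7.1]
opening: 0.0088
```

Request:
arm_command:
  motion:
    - [0,[0,0,-0.3],[0,0,0.4]]
    - [0,[0,0,-0.5],[0,0,0.4]]
    - [0,[0,0,-0.6],[0,0,0.4]]
    - [0,[0,0,-0.6],[0,0,0]]
    - [0,[0,0,-0.4],[0,0,0]]
    - [0,[0,0,0],[0,0,0]]

```text
time: 16.18
ee_pos: [0.6516, -0.2631, 0.1651]
tcp_rot: [179.8, 0.0, 79.5]
wrist_force: [0.5, -0.0, -2.5]
opening: 0.0085
```

```bash
python3 - <<'E'
from h import *
go(fw(53,-35),.16,79.54)
E
```

```text
t 16.18 rot [1.7979e+02 5.0000e-02 7.9530e+01] turn z units -0.001 then shift units [ 3.06  -2.818  0.086]
```

Request:
arm_command:
  motion:
    - [0,[0.43,-0.4,0],[0,0,0]]
    - [0,[0.44,-0.4,0],[0,0,0]]
    - [0,[0.44,-0.4,0],[0,0,0]]
    - [0,[0.44,-0.4,0],[0,0,0]]
    - [0,[0.44,-0.4,0],[0,0,0]]
    - [0,[0.44,-0.41,0],[0,0,0]]
    - [0,[0.43,-0.41,0],[0,0,0]]
    - [0,[0,0,0],[0,0,0]]

```text
time: 17.18
ee_pos: [0.5163, -0.0499, 0.1617]
tcp_rot: [-179.9, -0.0, 79.7]
wrist_force: [0.4, -0.2, -2.5]
opening: 0.0088
```

```bash
python3 - <<'E'
from h import *
go(fw(53,-35),.079,79.54)
a=snap('side','s9.png')
overlay('side','o12.png',a,held(.021),(330,170,450,270),6)
E
```

```text
t 17.18 rot [-179.91   -0.     79.66] turn z units 0.02 then shift units [-0.025  0.045  1.379]
```

View pics/o12.png

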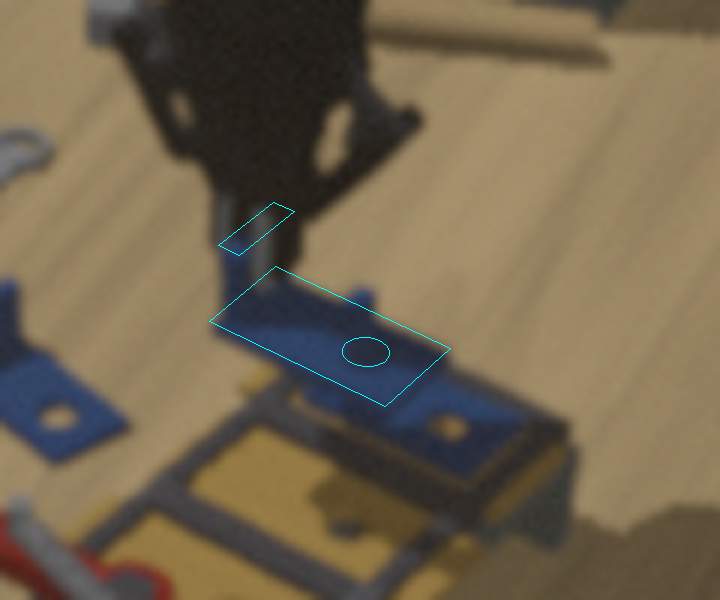

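Request:
arm_command:
  motion:
    - [0,[-0.02,0.03,0.3],[0,0,0]]
    - [0,[0,0,0.4],[0,0,0]]
    - [0,[0,0,0.3],[0,0,0]]
    - [0,[0,0,0.15],[0,0,0]]
    - [0,[0,0,0],[0,0,0]]

```text
time: 17.85
ee_pos: [0.519, -0.0531, 0.0931]
tcp_rot: [-179.9, 0.0, 79.5]
wrist_force: [-0.0, -0.8, -1.9]
opening: 0.0086
```

```bash
python3 - <<'E'
from h import *
go(fw(53,-35),.079,79.54)
E
```

```text
t 17.85 rot [-179.93    0.     79.52] turn z units -0.004 then shift units [ 0.02  -0.01   0.235]
```

Request:
arm_command:
  motion:
    - [0,[0.02,-0.01,0.1],[0,0,0]]
    - [0,[0,0,0.08],[0,0,0]]
    - [0,[0,0,0.05],[0,0,0]]
    - [0,[0,0,0.03],[0,0,0]]
    - [0,[0,0,0],[0,0,0]]

```text
time: 18.48
ee_pos: [0.5192, -0.0516, 0.0789]
tcp_rot: [179.9, -0.0, 79.5]
wrist_force: [-1.4, 0.2, 1.9]
opening: 0.0086
```

Request:
arm_command:
  motion:
    - [0.4,[0,0,0],[0,0,0]]
    - [0.4,[0,0,0],[0,0,0]]
    - [0.4,[0,0,0],[0,0,0]]
    - [0.4,[0,0,-0.4],[0,0,0]]
    - [0.4,[0,0,-0.6],[0,0,0]]
    - [0.6,[0,0,-0.6],[0,0,0]]

```text
time: 19.23
ee_pos: [0.5187, -0.0517, 0.1752]
tcp_rot: [-180.0, 0.0, 79.5]
wrist_force: [0.3, 0.3, 0.3]
opening: 0.0503
```

```bash
python3 - <<'E'
from h import *
A=[.6299,-.1041,-.3744]
go(tab(A),.17,68.55)
a=snap('side','s10.png');b=snap('top','t10.png')
overlay('side','o13.png',a,brpoly(*A,0),(310,170,440,270),6)
E
```

```text
t 19.23 rot [-179.98    0.     79.53] turn z units 1.831 then shift units [-0.136  2.927  0.087]
```

View pics/o13.png

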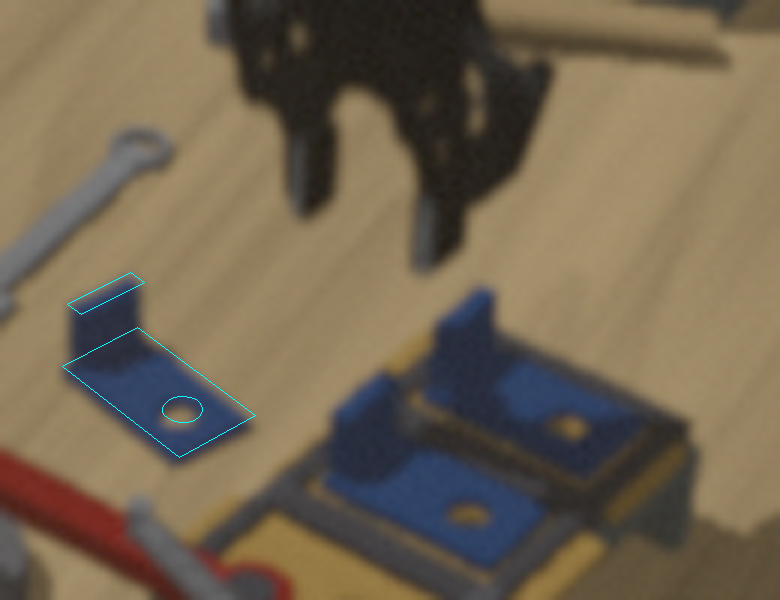

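Request:
arm_command:
  motion:
    - [0.5,[0,0,0],[0,0,0.6]]
    - [0.5,[0,0,0],[0,0,0.6]]
    - [0.5,[0,0,0],[0,0,0.63]]
    - [0.5,[-0.02,0.48,0.09],[0,0,0]]
    - [0.5,[-0.02,0.49,0],[0,0,0]]
    - [0.5,[-0.02,0.49,0],[0,0,0]]
    - [0.5,[-0.02,0.49,0],[0,0,0]]
    - [0.5,[-0.03,0.49,0],[0,0,0]]
    - [0.5,[-0.03,0.49,0],[0,0,0]]
    - [0.5,[0,0,0.5],[0,0,0]]
    - [0.5,[0,0,0.5],[0,0,0]]
    - [0.5,[0,0,0],[0,0,0]]

```text
time: 20.82
ee_pos: [0.6779, -0.1235, 0.1055]
tcp_rot: [-179.7, 0.1, 68.6]
wrist_force: [0.5, -0.6, 0.3]
opening: 0.0428
```

```bash
python3 - <<'E'
from h import *
A=[.6299,-.1041,-.3744]
go(tab(A),.016,68.55)
a=snap('side','s11.png')
overlay('side','o14.png',a,brpoly(*A,0),(290,160,390,260),6)
E
```

```text
t 20.82 rot [-1.7969e+02  6.0000e-02  6.8550e+01] turn z units 0.001 then shift units [0.008 0.02  1.491]
```

View pics/o14.png

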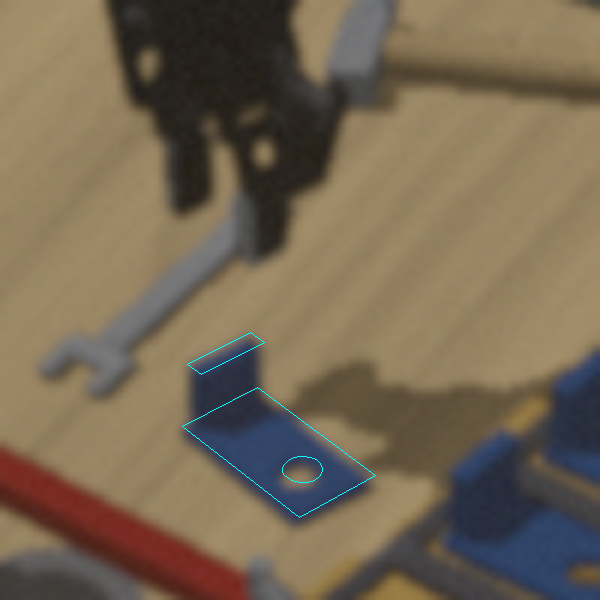

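Request:
arm_command:
  motion:
    - [0.5,[0.01,0.02,0.5],[0,0,0]]
    - [0.5,[0,0,0.5],[0,0,0]]
    - [0.5,[0,0,0.3],[0,0,0]]
    - [0.5,[0,0,0.15],[0,0,0]]
    - [0.5,[0,0,0],[0,0,0]]
    - [0,[0,0,0],[0,0,0]]
    - [0,[0,0,0],[0,0,0]]
    - [0,[0,0,0],[0,0,0]]
    - [0,[0,0,0],[0,0,0]]
    - [0,[0,0,0],[0,0,0]]

```text
time: 22.12
ee_pos: [0.6814, -0.1237, 0.0232]
tcp_rot: [179.9, -0.0, 68.6]
wrist_force: [-1.0, -0.5, 6.1]
opening: 0.0086
```

Request:
arm_command:
  motion:
    - [0,[0,0,-0.3],[0,0,0]]
    - [0,[0,0,-0.5],[0,0,-0.6]]
    - [0,[0,0,-0.6],[0,0,-0.6]]
    - [0,[0,0,-0.6],[0,0,-0.63]]
    - [0,[0,0,-0.4],[0,0,0]]
    - [0,[0,0,0],[0,0,0]]

```text
time: 22.88
ee_pos: [0.6817, -0.1238, 0.1688]
tcp_rot: [179.8, 0.0, 79.5]
wrist_force: [0.3, 0.1, -2.1]
opening: 0.0084
```

```bash
python3 - <<'E'
from h import *
go(fw(53,35),.16,79.54)
E
```

```text
t 22.88 rot [179.76   0.    79.53] turn z units -0.002 then shift units [ 1.853 -2.89   0.147]
```

Request:
arm_command:
  motion:
    - [0,[0.3,-0.48,0],[0,0,0]]
    - [0,[0.31,-0.48,0],[0,0,0]]
    - [0,[0.31,-0.48,0],[0,0,0]]
    - [0,[0.31,-0.48,0],[0,0,0]]
    - [0,[0.31,-0.48,0],[0,0,0]]
    - [0,[0.31,-0.48,0],[0,0,0]]
    - [0,[0,0,0],[0,0,0]]
    - [0,[0,0,0],[0,0,0]]

```text
time: 23.88
ee_pos: [0.531, 0.0168, 0.1652]
tcp_rot: [-180.0, 0.0, 79.5]
wrist_force: [0.5, -0.4, -2.1]
opening: 0.0086
```

```bash
python3 - <<'E'
from h import *
go(fw(53,35),.081,79.54)
a=snap('side','s12.png')
overlay('side','o15.png',a,held(.023),(310,180,430,280),6)
E
```

```text
t 23.88 rot [-1.7998e+02  2.0000e-02  7.9550e+01] turn z units 0.001 then shift units [0.005 0.005 1.404]
```

View pics/o15.png

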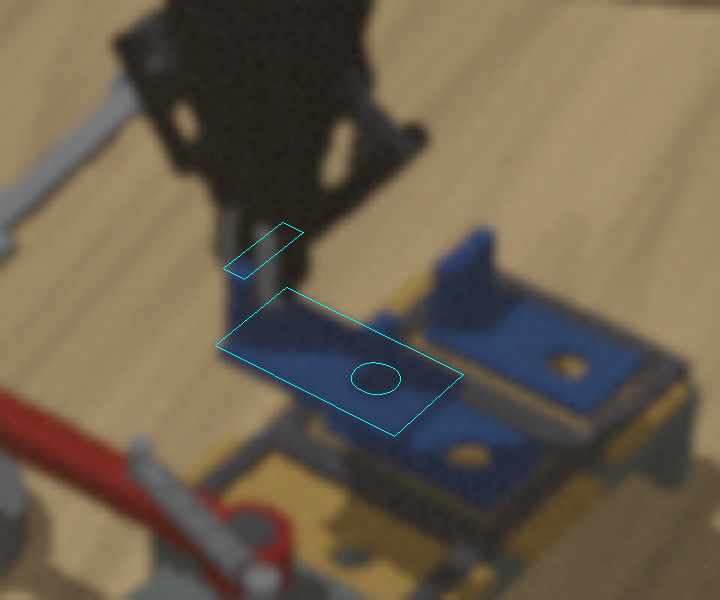

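Request:
arm_command:
  motion:
    - [0,[0,0,0.3],[0,0,0]]
    - [0,[0,0,0.4],[0,0,0]]
    - [0,[0,0,0.3],[0,0,0]]
    - [0,[0,0,0.17],[0,0,0]]
    - [0,[0,0,0.12],[0,0,0]]
    - [0,[0,0,0.06],[0,0,0]]
    - [0,[0,0,0.04],[0,0,0]]
    - [0,[0,0,0],[0,0,0]]

```text
time: 24.92
ee_pos: [0.5312, 0.017, 0.0827]
tcp_rot: [180.0, -0.0, 79.5]
wrist_force: [-0.3, 0.6, -2.1]
opening: 0.0083
```

```bash
python3 - <<'E'
from h import *
go(fw(53,35),.081,79.54)
a=snap('side','s13.png')
overlay('side','o16.png',a,[],(310,180,430,280),6)
E
```

```text
t 24.93 rot [ 1.7997e+02 -1.0000e-02  7.9540e+01] turn z units 0.0 then shift units [0.001 0.003 0.029]
```

View pics/o16.png

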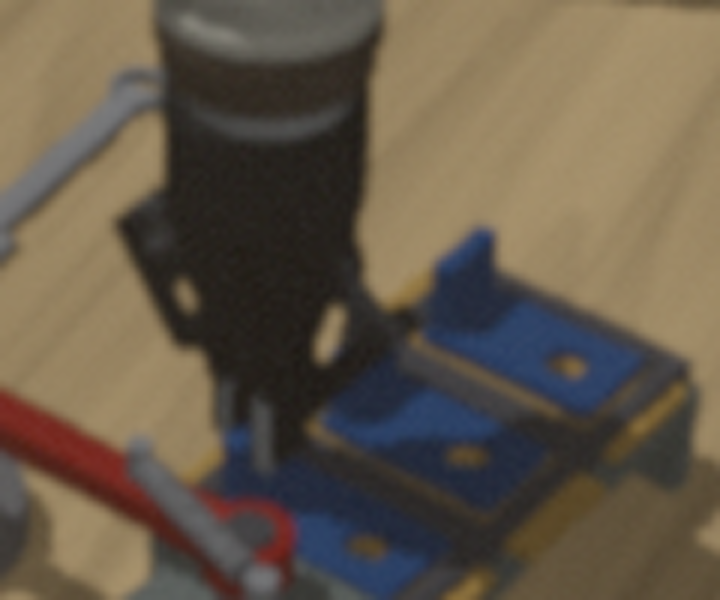

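Request:
arm_command:
  motion:
    - [0,[0,0,0.04],[0,0,0]]
    - [0,[0,0,0.02],[0,0,0]]
    - [0,[0,0,0],[0,0,0]]
    - [0.4,[0,0,0],[0,0,0]]
    - [0.4,[0,0,0],[0,0,0]]
    - [0.4,[0,0,0],[0,0,0]]
    - [0.4,[0,0,-0.4],[0,0,0]]
    - [0.4,[0,0,-0.6],[0,0,0]]
    - [0.5,[0,0,-0.6],[0,0,0]]
    - [0.5,[0,0,-0.4],[0,0,0]]
    - [0.5,[0,0,0],[0,0,0]]

```text
time: 26.35
ee_pos: [0.5318, 0.017, 0.2005]
tcp_rot: [179.8, -0.0, 79.5]
wrist_force: [0.5, -0.8, -0.8]
opening: 0.0423
```

```bash
python3 - <<'E'
from h import *
go((.447,.2996),.2,79.54)
E
```

```text
t 26.35 rot [ 1.7983e+02 -4.0000e-02  7.9540e+01] turn z units -0.0 then shift units [ 4.376 -2.246  0.009]
```

Request:
arm_command:
  motion:
    - [0.5,[0.48,-0.25,0],[0,0,0]]
    - [0.5,[0.49,-0.25,0],[0,0,0]]
    - [0.5,[0.49,-0.25,0],[0,0,0]]
    - [0.5,[0.49,-0.25,0],[0,0,0]]
    - [0.5,[0.49,-0.25,0],[0,0,0]]
    - [0.5,[0.49,-0.25,0],[0,0,0]]
    - [0.5,[0.49,-0.25,0],[0,0,0]]
    - [0.5,[0.49,-0.25,0],[0,0,0]]
    - [0.5,[0.47,-0.25,0],[0,0,0]]
    - [0.5,[0,0,0],[0,0,0]]

```text
time: 27.6
ee_pos: [0.445, 0.3011, 0.1972]
tcp_rot: [-179.9, 0.1, 79.7]
wrist_force: [-0.1, 0.0, -1.0]
opening: 0.0426
```

```bash
cat >> h.py <<'E'
def circ(x,y,z,r):
    a=np.linspace(0,6.28,24,endpoint=False);return np.c_[x+r*np.cos(a),y+r*np.sin(a),0*a+z]
E
python3 - <<'E'
from h import *
go((.447,.2996),.062,79.54)
a=snap('side','s14.png');b=snap('top','t14.png')
P=[(.5628,.3278),(.5047,.3139),(.4471,.2996)]
overlay('side','o17.png',a,[circ(*p,.09,.011) for p in P],(235,280,365,380),6)
overlay('top','o18.png',b,fixpolys(FX)[1:8],(265,235,395,330),6)
E
```

```text
t 27.6 rot [-1.799e+02  8.000e-02  7.968e+01] turn z units 0.024 then shift units [-0.019  0.037  2.253]
```

View pics/o17.png

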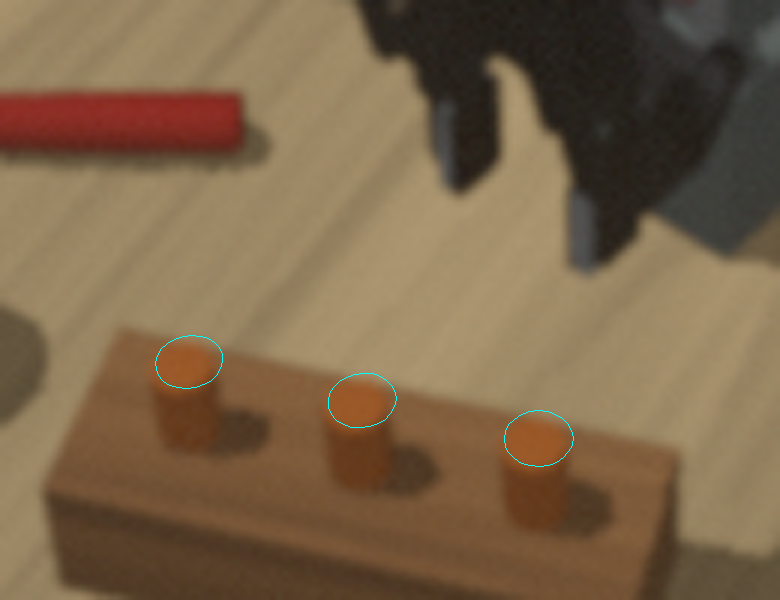

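View pics/o18.png

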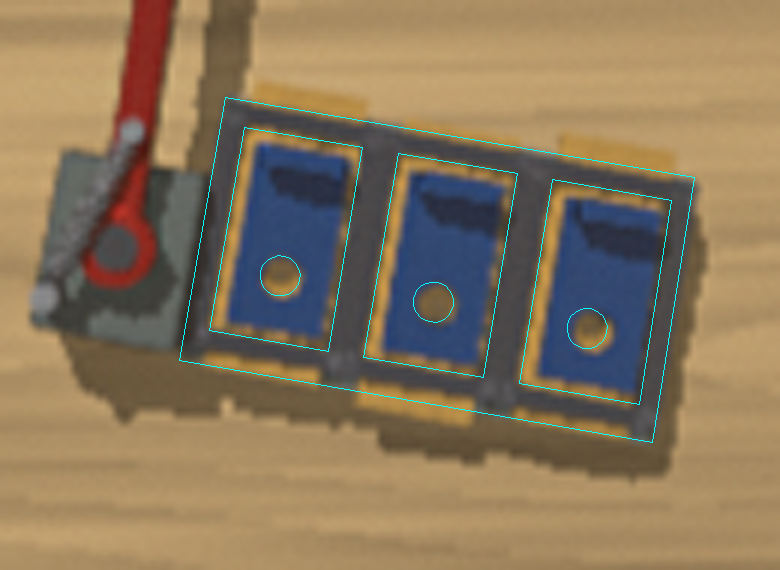

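Request:
arm_command:
  motion:
    - [0.5,[-0.02,0.03,0.5],[0,0,0]]
    - [0.5,[0,0,0.6],[0,0,0]]
    - [0.5,[0,0,0.5],[0,0,0]]
    - [0.5,[0,0,0.4],[0,0,0]]
    - [0.5,[0,0,0.2],[0,0,0]]
    - [0.5,[0,0,0],[0,0,0]]

```text
time: 28.45
ee_pos: [0.4474, 0.2976, 0.0664]
tcp_rot: [-180.0, 0.0, 79.5]
wrist_force: [0.4, -1.3, 0.6]
opening: 0.0426
```

```bash
python3 - <<'E'
from h import *
go((.447,.2996),.062,79.54)
E
```

```text
t 28.45 rot [-1.7995e+02  5.0000e-02  7.9490e+01] turn z units -0.008 then shift units [ 0.032 -0.013  0.073]
```

Request:
arm_command:
  motion:
    - [0.5,[0.03,-0.01,0.03],[0,0,0]]
    - [0.5,[0,0,0],[0,0,0]]
    - [0,[0,0,0],[0,0,0]]
    - [0,[0,0,0],[0,0,0]]
    - [0,[0,0,0],[0,0,0]]
    - [0,[0,0,0],[0,0,0]]
  newtons: 80

```text
time: 29.2
ee_pos: [0.4476, 0.3005, 0.0658]
tcp_rot: [180.0, -0.1, 79.5]
wrist_force: [-0.9, 0.4, 5.0]
opening: 0.0199
```

Request:
arm_command:
  motion:
    - [0,[0,0,-0.2],[0,0,0]]
    - [0,[0,0,-0.4],[0,0,0]]
    - [0,[0,0,-0.6],[0,0,0]]
    - [0,[0,0,-0.6],[0,0,0]]
    - [0,[0,0,-0.6],[0,0,0]]
    - [0,[0,0,-0.2],[0,0,0]]
    - [0,[0,0,0],[0,0,0]]

```text
time: 30.08
ee_pos: [0.4475, 0.3004, 0.2211]
tcp_rot: [180.0, -0.0, 79.5]
wrist_force: [0.6, -0.6, -1.8]
opening: 0.0194
```

```bash
python3 - <<'E'
from h import *
a=snap('side','s15.png')
overlay('side','o19.png',a,[],(265,230,395,330),6)
go(fw(0,35),.21,79.54)
u=cp([(282,277),(437,304),(590,331)],(265,235))
print(unproj('top',u,.064),[fw(0,y) for y in(35,-35,-105)])
E
```

```text
t 30.12 rot [-1.7995e+02  5.0000e-02  7.9540e+01] turn z units -0.0 then shift units [-4.386  1.354  0.167]
[[ 0.47880956  0.02541402  0.064     ]
 [ 0.46590858 -0.04350972  0.064     ]
 [ 0.45305193 -0.11137002  0.064     ]] [array([0.4792521 , 0.02661876]), array([ 0.4665479 , -0.04221876]), array([ 0.45384369, -0.11105627])]
```

View pics/o19.png

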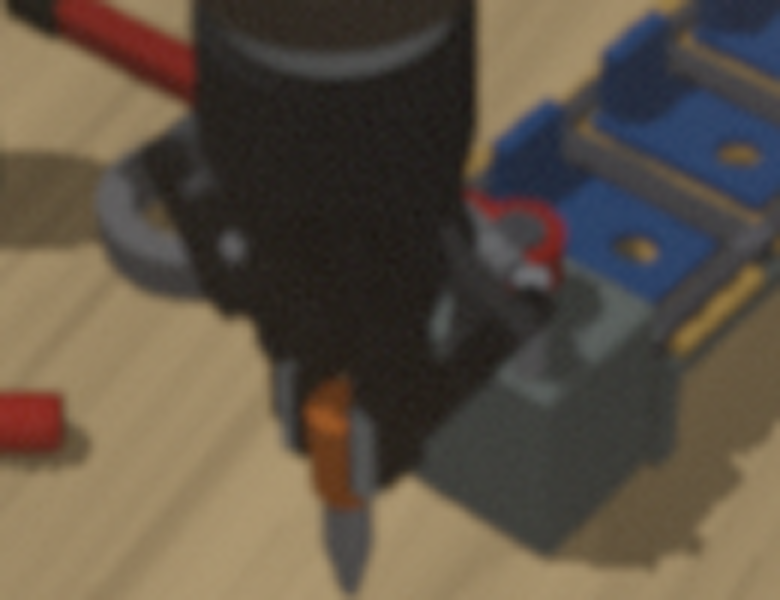

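Request:
arm_command:
  motion:
    - [0,[-0.48,0.15,0],[0,0,0]]
    - [0,[-0.49,0.15,0],[0,0,0]]
    - [0,[-0.49,0.15,0],[0,0,0]]
    - [0,[-0.49,0.15,0],[0,0,0]]
    - [0,[-0.49,0.15,0],[0,0,0]]
    - [0,[-0.49,0.15,0],[0,0,0]]
    - [0,[-0.49,0.15,0],[0,0,0]]
    - [0,[-0.49,0.15,0],[0,0,0]]
    - [0,[-0.48,0.15,0],[0,0,0]]
    - [0,[0,0,0],[0,0,0]]
    - [0,[0,0,0.5],[0,0,0]]
    - [0,[0,0,0],[0,0,0]]

```text
time: 31.62
ee_pos: [0.4777, 0.0268, 0.1883]
tcp_rot: [-179.7, 0.1, 79.6]
wrist_force: [-0.0, -0.3, -0.8]
opening: 0.0197
```

```bash
python3 - <<'E'
from h import *
a=snap('side','s16.png')
o=bot.get_obs();P=o['ee_pos']
overlay('side','o20.png',a,[circ(P[0],P[1],P[2]-.058,.003),circ(P[0],P[1],P[2]-.0098,.011),circ(*fw(0,35),.064,.009)],(310,200,430,300),6)
go((.479,.0262),.0738,79.54)
E
```

```text
t 31.68 rot [-1.7983e+02  3.0000e-02  7.9560e+01] turn z units 0.004 then shift units [-0.01   0.015  1.934]
```

View pics/o20.png

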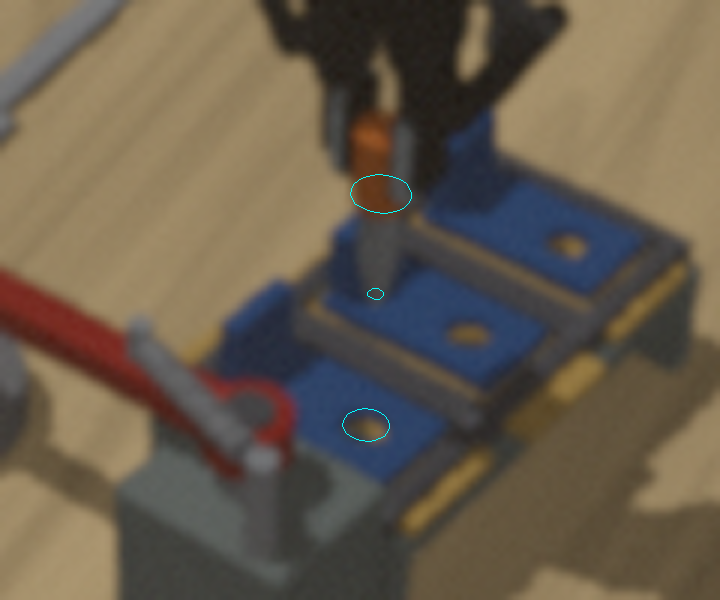

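Request:
arm_command:
  motion:
    - [0,[-0.01,0.01,0.3],[0,0,0]]
    - [0,[0,0,0.4],[0,0,0]]
    - [0,[0,0,0.2],[0,0,0]]
    - [0,[0,0,0],[0,0,0]]

```text
time: 32.17
ee_pos: [0.4792, 0.0259, 0.1364]
tcp_rot: [-179.9, 0.0, 79.5]
wrist_force: [-0.5, -0.4, -0.5]
opening: 0.0197
```

```bash
python3 - <<'E'
from h import *
go((.479,.0262),.0738,79.54)
a=snap('side','s17.png')
o=bot.get_obs();P=o['ee_pos']
overlay('side','o21.png',a,[],(330,220,430,300),7)
E
```

```text
t 32.17 rot [-1.7993e+02  2.0000e-02  7.9550e+01] turn z units 0.001 then shift units [ 0.005 -0.004  1.043]
```

View pics/o21.png

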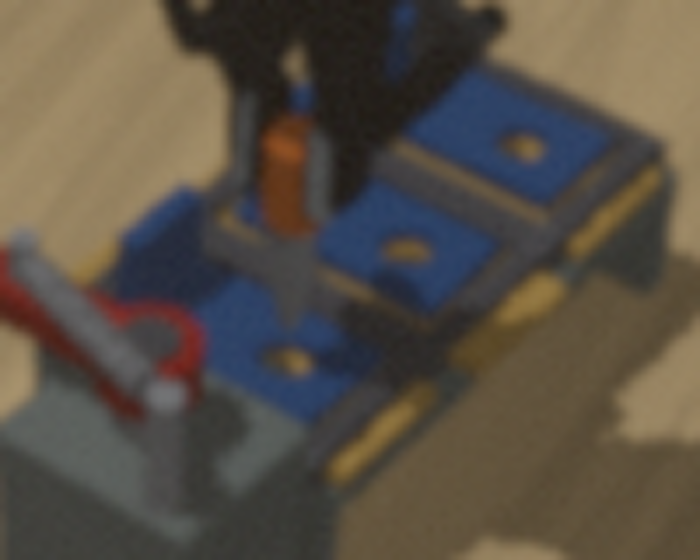

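Request:
arm_command:
  motion:
    - [0,[0,0,0.15],[0,0,0]]
    - [0,[0,0,0.15],[0,0,0]]
    - [0,[0,0,0.15],[0,0,0]]
    - [0,[0,0,0.15],[0,0,0]]
    - [0,[0,0,0.1],[0,0,0]]

```text
time: 32.85
ee_pos: [0.4799, 0.0257, 0.0949]
tcp_rot: [180.0, -0.0, 79.5]
wrist_force: [1.7, -0.1, 2.7]
opening: 0.0195
```

Request:
arm_command:
  motion:
    - [0,[0,0,0.1],[0,0,0]]
    - [0,[0,0,0.1],[0,0,0]]
    - [0,[0,0,0.08],[0,0,0]]
    - [0,[0,0,0.06],[0,0,0]]
    - [0,[0,0,0],[0,0,0]]

```text
time: 33.48
ee_pos: [0.4799, 0.0259, 0.0744]
tcp_rot: [180.0, -0.0, 79.5]
wrist_force: [5.6, 2.8, -1.8]
opening: 0.0193
```

Request:
arm_command:
  motion:
    - [0,[0,0,0.04],[0,0,0]]
    - [0,[0,0,0.03],[0,0,0]]
    - [0,[0,0,0.03],[0,0,0]]
    - [0,[0,0,0],[0,0,0]]

```text
time: 33.98
ee_pos: [0.482, 0.0257, 0.0732]
tcp_rot: [179.6, -0.1, 79.5]
wrist_force: [-2.0, -0.3, 32.7]
opening: 0.0197
```

Request:
arm_command:
  motion:
    - [0.5,[0,0,-0.03],[0,0,0]]
    - [0.5,[0,0,0],[0,0,0]]
    - [0.5,[0,0,0],[0,0,0]]
    - [0.5,[0,0,-0.3],[0,0,0]]
    - [0.5,[0,0,-0.6],[0,0,0]]
    - [0.5,[0,0,-0.6],[0,0,0]]
    - [0.5,[0,0,-0.6],[0,0,0]]
    - [0.5,[0,0,0],[0,0,0]]

```text
time: 34.98
ee_pos: [0.4807, 0.0259, 0.2002]
tcp_rot: [179.7, -0.1, 79.5]
wrist_force: [-0.2, -0.3, -0.5]
opening: 0.0428
```

```bash
python3 - <<'E'
from h import *
a=snap('side','s18.png')
overlay('side','o22.png',a,[circ(*fw(0,35),.098,.011)],(320,210,440,300),6)
go((.5047,.3139),.2,79.54)
E
```

```text
t 35.02 rot [ 1.7986e+02 -3.0000e-02  7.9540e+01] turn z units -0.0 then shift units [ 4.796 -0.47  -0.03 ]
```

View pics/o22.png

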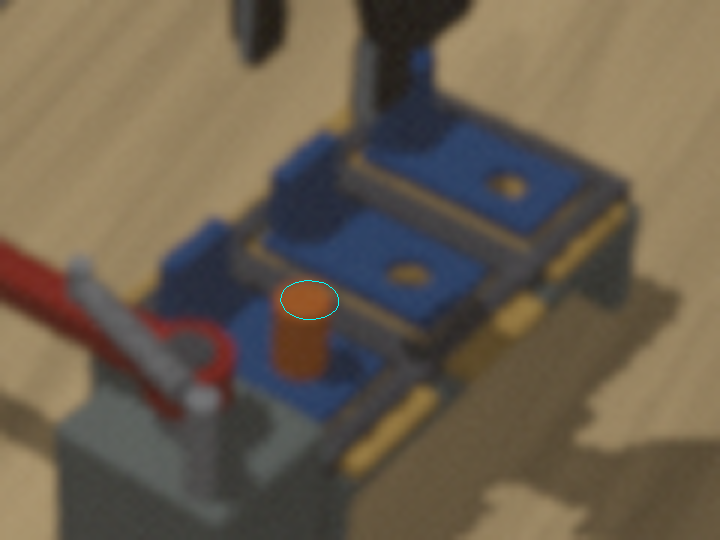

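Request:
arm_command:
  motion:
    - [0.5,[0.48,-0.05,0],[0,0,0]]
    - [0.5,[0.48,-0.05,0],[0,0,0]]
    - [0.5,[0.48,-0.05,0],[0,0,0]]
    - [0.5,[0.48,-0.05,0],[0,0,0]]
    - [0.5,[0.48,-0.05,0],[0,0,0]]
    - [0.5,[0.48,-0.05,0],[0,0,0]]
    - [0.5,[0.48,-0.05,0],[0,0,0]]
    - [0.5,[0.48,-0.04,0],[0,0,0]]
    - [0.5,[0.48,-0.04,0],[0,0,0]]
    - [0.5,[0.47,-0.04,0],[0,0,0]]
    - [0.5,[0,0,0.5],[0,0,0]]
    - [0.5,[0,0,0.4],[0,0,0]]

```text
time: 36.52
ee_pos: [0.5034, 0.3136, 0.1402]
tcp_rot: [-179.9, 0.1, 79.6]
wrist_force: [-1.1, -0.2, -0.7]
opening: 0.0429
```

```bash
python3 - <<'E'
from h import *
go((.5047,.3139),.064,79.54)
a=snap('side','s19.png')
overlay('side','o23.png',a,[],(235,250,365,350),6)
E
```

```text
t 36.52 rot [-1.799e+02  9.000e-02  7.958e+01] turn z units 0.007 then shift units [0.009 0.021 1.271]
```

View pics/o23.png

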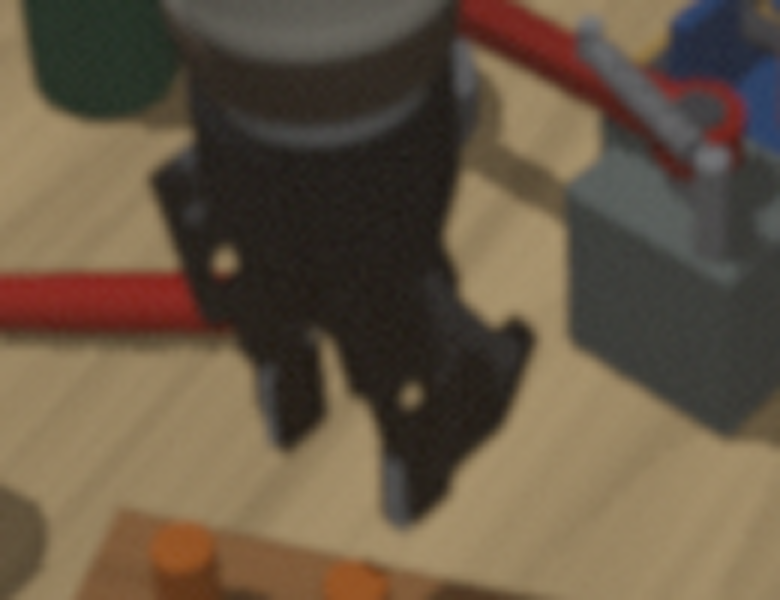

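Request:
arm_command:
  motion:
    - [0.5,[0.01,0.01,0.4],[0,0,0]]
    - [0.5,[0,0,0.4],[0,0,0]]
    - [0.5,[0,0,0.25],[0,0,0]]
    - [0.5,[0,0,0.1],[0,0,0]]
    - [0.5,[0,0,0],[0,0,0]]
    - [0.5,[0,0,0],[0,0,0]]

```text
time: 37.33
ee_pos: [0.5052, 0.3142, 0.0745]
tcp_rot: [179.9, -0.0, 79.5]
wrist_force: [0.0, 0.7, -0.7]
opening: 0.043
```

```bash
python3 - <<'E'
from h import *
go((.5047,.3139),.064,79.54)
E
```

```text
t 37.33 rot [ 1.7995e+02 -5.0000e-02  7.9530e+01] turn z units -0.001 then shift units [-0.007 -0.006  0.174]
```

Request:
arm_command:
  motion:
    - [0.5,[0,0,0.15],[0,0,0]]
    - [0.5,[0,0,0],[0,0,0]]
    - [0,[0,0,0],[0,0,0]]
    - [0,[0,0,0],[0,0,0]]
    - [0,[0,0,0],[0,0,0]]
    - [0,[0,0,0],[0,0,0]]

```text
time: 38.08
ee_pos: [0.5049, 0.3141, 0.0648]
tcp_rot: [180.0, -0.0, 79.5]
wrist_force: [-0.6, -0.1, 2.5]
opening: 0.0201
```

Request:
arm_command:
  motion:
    - [0,[0,0,-0.2],[0,0,0]]
    - [0,[0,0,-0.4],[0,0,0]]
    - [0,[0,0,-0.6],[0,0,0]]
    - [0,[0,0,-0.6],[0,0,0]]
    - [0,[0,0,-0.6],[0,0,0]]
    - [0,[0,0,-0.2],[0,0,0]]
    - [0,[0,0,0],[0,0,0]]

```text
time: 38.95
ee_pos: [0.505, 0.3142, 0.2206]
tcp_rot: [180.0, -0.0, 79.5]
wrist_force: [1.1, 0.5, -1.2]
opening: 0.0199
```

```bash
python3 - <<'E'
from h import *
go((.4662,-.0428),.22,79.54)
a=snap('side','s20.png')
overlay('side','o24.png',a,[],(235,250,365,350),6)
E
```

```text
t 38.95 rot [ 1.7997e+02 -2.0000e-02  7.9530e+01] turn z units -0.001 then shift units [-5.968  0.444  0.01 ]
```

View pics/o24.png

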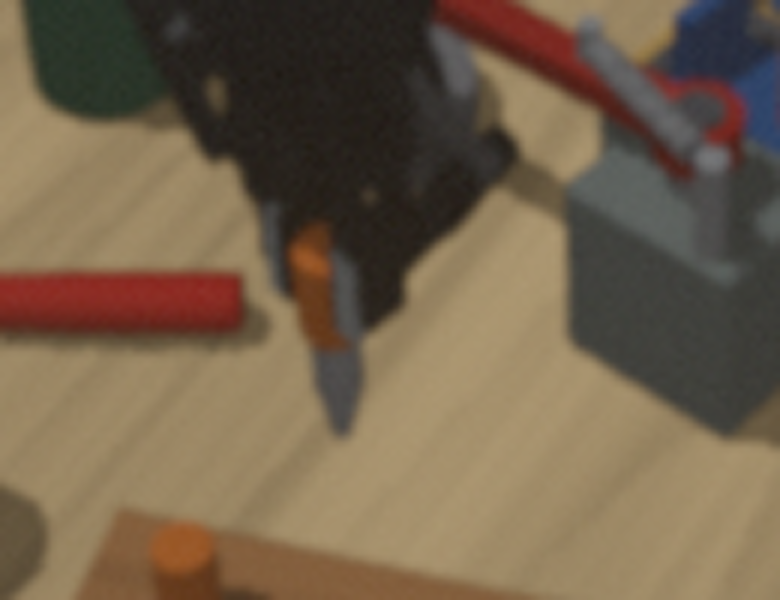

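Request:
arm_command:
  motion:
    - [0,[-0.5,0.04,0],[0,0,0]]
    - [0,[-0.5,0.04,0],[0,0,0]]
    - [0,[-0.5,0.04,0],[0,0,0]]
    - [0,[-0.5,0.04,0],[0,0,0]]
    - [0,[-0.5,0.04,0],[0,0,0]]
    - [0,[-0.5,0.04,0],[0,0,0]]
    - [0,[-0.5,0.04,0],[0,0,0]]
    - [0,[-0.5,0.04,0],[0,0,0]]
    - [0,[-0.5,0.03,0],[0,0,0]]
    - [0,[-0.5,0.03,0],[0,0,0]]
    - [0,[-0.5,0.03,0],[0,0,0]]
    - [0,[-0.47,0.03,0],[0,0,0]]

```text
time: 40.5
ee_pos: [0.4649, -0.0439, 0.2186]
tcp_rot: [-179.9, 0.0, 79.5]
wrist_force: [0.7, 0.7, -0.9]
opening: 0.0194
```

Request:
arm_command:
  motion:
    - [0,[0,0,0.4],[0,0,0]]
    - [0,[0,0,0.5],[0,0,0]]
    - [0,[0,0,0.4],[0,0,0]]
    - [0,[0,0,0],[0,0,0]]
    - [0,[0,0,0],[0,0,0]]

```text
time: 41.12
ee_pos: [0.4656, -0.043, 0.1427]
tcp_rot: [-180.0, 0.0, 79.5]
wrist_force: [0.2, -0.8, -0.5]
opening: 0.0193
```

```bash
python3 - <<'E'
from h import *
go((.4662,-.0428),.0728,79.54)
a=snap('side','s21.png')
overlay('side','o25.png',a,[],(330,210,430,300),7)
E
```

```text
t 41.12 rot [-179.99    0.     79.54] turn z units -0.0 then shift units [0.005 0.01  1.165]
```

View pics/o25.png

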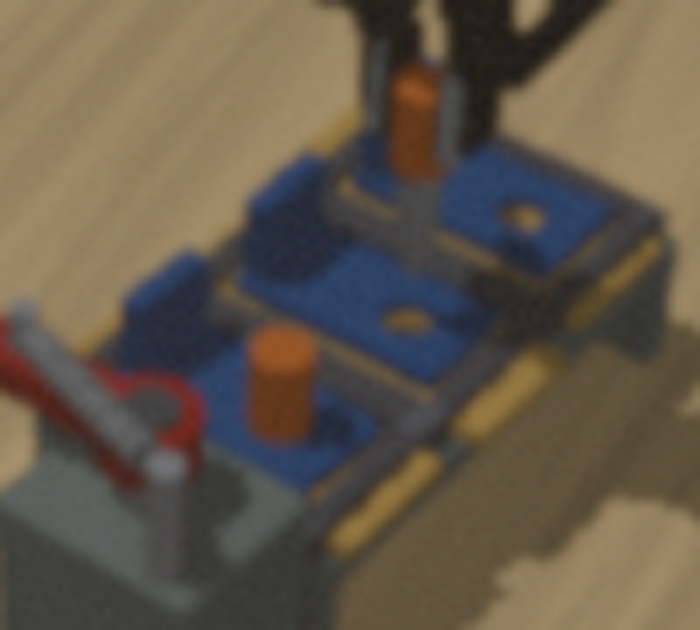

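Request:
arm_command:
  motion:
    - [0,[0,0.01,0.18],[0,0,0]]
    - [0,[0,0,0.18],[0,0,0]]
    - [0,[0,0,0.15],[0,0,0]]
    - [0,[0,0,0.15],[0,0,0]]
    - [0,[0,0,0.15],[0,0,0]]
    - [0,[0,0,0.12],[0,0,0]]
    - [0,[0,0,0.1],[0,0,0]]
    - [0,[0,0,0],[0,0,0]]

```text
time: 42.18
ee_pos: [0.4664, -0.0432, 0.0803]
tcp_rot: [180.0, 0.0, 79.5]
wrist_force: [2.0, -1.1, -3.4]
opening: 0.0197
```

Request:
arm_command:
  motion:
    - [0,[0,0,0.08],[0,0,0]]
    - [0,[0,0,0.06],[0,0,0]]
    - [0,[0,0,0.04],[0,0,0]]
    - [0,[0,0,0.03],[0,0,0]]
    - [0,[0,0,0],[0,0,0]]

```text
time: 42.8
ee_pos: [0.4686, -0.0436, 0.0723]
tcp_rot: [179.6, -0.0, 79.5]
wrist_force: [-2.9, -2.8, 28.5]
opening: 0.0197
```

Seated. Release, and fetch the last pin.

Request:
arm_command:
  motion:
    - [0.5,[0,0,-0.03],[0,0,0]]
    - [0.5,[0,0,0],[0,0,0]]
    - [0.5,[0,0,0],[0,0,0]]
    - [0.5,[0,0,-0.3],[0,0,0]]
    - [0.5,[0,0,-0.6],[0,0,0]]
    - [0.5,[0,0,-0.6],[0,0,0]]
    - [0.5,[0,0,-0.6],[0,0,0]]
    - [0.5,[0,0,0],[0,0,0]]

```text
time: 43.8
ee_pos: [0.4674, -0.0432, 0.1997]
tcp_rot: [179.7, -0.0, 79.5]
wrist_force: [-0.7, 0.1, -0.1]
opening: 0.0426
```

```bash
python3 - <<'E'
from h import *
a=snap('side','s22.png')
overlay('side','o26.png',a,[circ(*fw(0,-35),.098,.011)],(320,210,440,300),6)
go((.5628,.3278),.2,79.54)
E
```

```text
t 43.85 rot [ 1.7985e+02 -2.0000e-02  7.9540e+01] turn z units -0.0 then shift units [ 6.37   0.45  -0.039]
```

View pics/o26.png

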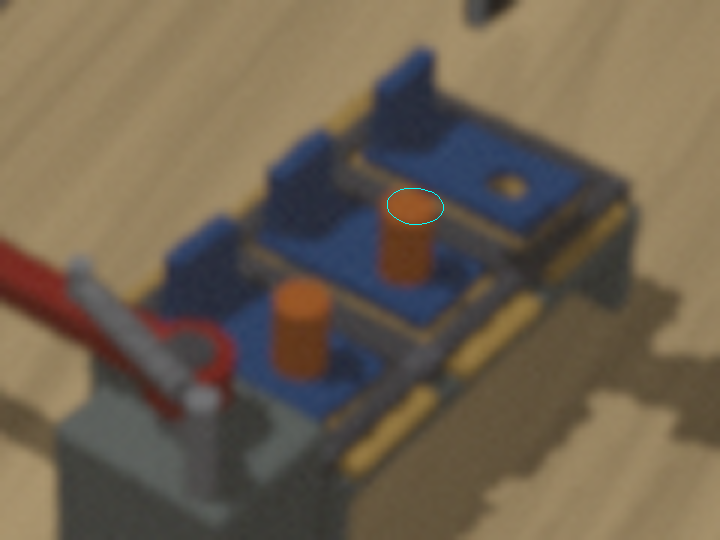

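Request:
arm_command:
  motion:
    - [0.5,[0.53,0.04,0],[0,0,0]]
    - [0.5,[0.53,0.04,0],[0,0,0]]
    - [0.5,[0.53,0.04,0],[0,0,0]]
    - [0.5,[0.53,0.04,0],[0,0,0]]
    - [0.5,[0.53,0.04,0],[0,0,0]]
    - [0.5,[0.53,0.04,0],[0,0,0]]
    - [0.5,[0.53,0.04,0],[0,0,0]]
    - [0.5,[0.53,0.04,0],[0,0,0]]
    - [0.5,[0.53,0.04,0],[0,0,0]]
    - [0.5,[0.53,0.03,0],[0,0,0]]
    - [0.5,[0.53,0.03,0],[0,0,0]]
    - [0.5,[0.53,0.03,0],[0,0,0]]

```text
time: 45.35
ee_pos: [0.5619, 0.3281, 0.1947]
tcp_rot: [-179.9, 0.1, 79.5]
wrist_force: [0.4, -0.2, -0.5]
opening: 0.043
```

Request:
arm_command:
  motion:
    - [0.5,[0,0,0.4],[0,0,0]]
    - [0.5,[0,0,0.5],[0,0,0]]
    - [0.5,[0,0,0.5],[0,0,0]]
    - [0.5,[0,0,0.4],[0,0,0]]
    - [0.5,[0,0,0],[0,0,0]]
    - [0.5,[0,0,0],[0,0,0]]

```text
time: 46.1
ee_pos: [0.5622, 0.3273, 0.0886]
tcp_rot: [180.0, -0.0, 79.5]
wrist_force: [0.3, -0.6, 0.4]
opening: 0.0426
```

```bash
python3 - <<'E'
from h import *
go((.5628,.3278),.064,79.54)
E
```

```text
t 46.1 rot [ 1.7999e+02 -1.0000e-02  7.9540e+01] turn z units -0.001 then shift units [0.011 0.008 0.409]
```

Request:
arm_command:
  motion:
    - [0.5,[0.01,0.01,0.2],[0,0,0]]
    - [0.5,[0,0,0.2],[0,0,0]]
    - [0.5,[0,0,0],[0,0,0]]
    - [0,[0,0,0],[0,0,0]]
    - [0,[0,0,0],[0,0,0]]
    - [0,[0,0,0],[0,0,0]]
    - [0,[0,0,0],[0,0,0]]

```text
time: 46.98
ee_pos: [0.563, 0.3279, 0.0644]
tcp_rot: [180.0, -0.0, 79.5]
wrist_force: [-0.4, -0.6, 3.0]
opening: 0.0194
```

Request:
arm_command:
  motion:
    - [0,[0,0,-0.2],[0,0,0]]
    - [0,[0,0,-0.4],[0,0,0]]
    - [0,[0,0,-0.6],[0,0,0]]
    - [0,[0,0,-0.6],[0,0,0]]
    - [0,[0,0,-0.6],[0,0,0]]
    - [0,[0,0,-0.2],[0,0,0]]
    - [0,[0,0,0],[0,0,0]]

```text
time: 47.85
ee_pos: [0.5631, 0.3278, 0.22]
tcp_rot: [180.0, -0.0, 79.5]
wrist_force: [-0.4, -0.2, -1.3]
opening: 0.0196
```

```bash
python3 - <<'E'
from h import *
go((.4535,-.1112),.22,79.54)
b=snap('top','t23.png');a=snap('side','s23.png')
overlay('top','o27.png',b,fixpolys(FX)[1:8],(265,235,395,330),6)
E
```

```text
t 47.85 rot [ 1.7997e+02 -3.0000e-02  7.9540e+01] turn z units -0.001 then shift units [-7.527e+00 -4.670e-01  1.000e-03]
```

View pics/s23.png

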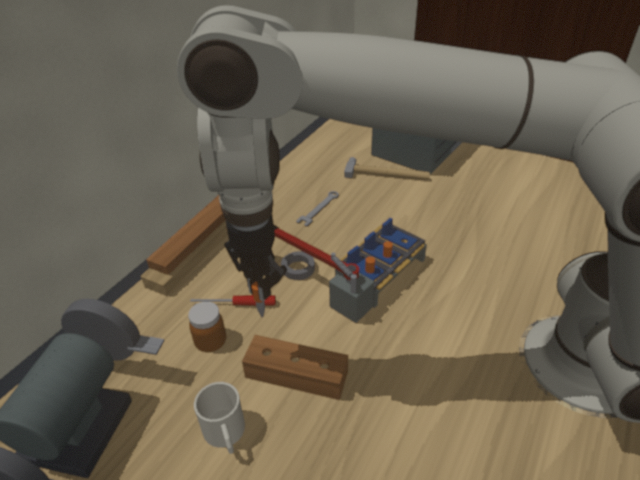

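View pics/o27.png

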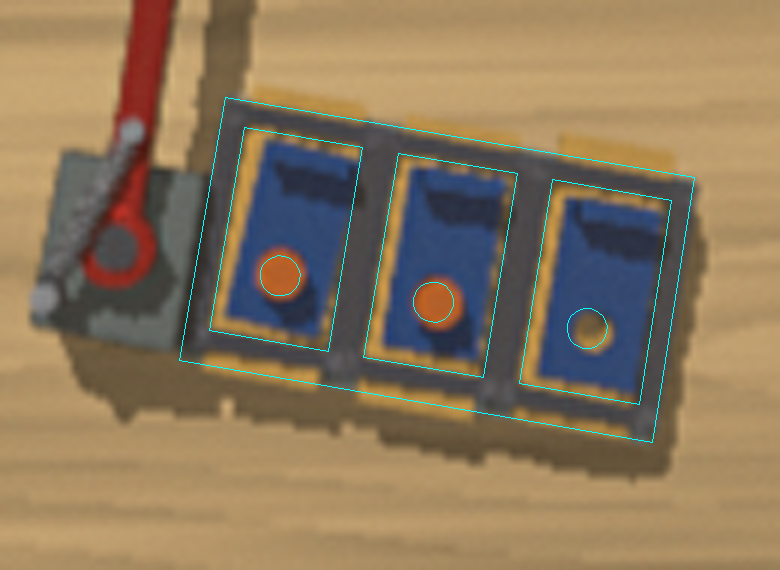

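Request:
arm_command:
  motion:
    - [0,[-0.4,-0.03,0],[0,0,0]]
    - [0,[-0.5,-0.03,0],[0,0,0]]
    - [0,[-0.55,-0.03,0],[0,0,0]]
    - [0,[-0.55,-0.03,0],[0,0,0]]
    - [0,[-0.55,-0.03,0],[0,0,0]]
    - [0,[-0.55,-0.03,0],[0,0,0]]
    - [0,[-0.55,-0.03,0],[0,0,0]]
    - [0,[-0.55,-0.03,0],[0,0,0]]
    - [0,[-0.55,-0.03,0],[0,0,0]]
    - [0,[-0.55,-0.04,0],[0,0,0]]
    - [0,[-0.55,-0.04,0],[0,0,0]]
    - [0,[-0.55,-0.04,0],[0,0,0]]

```text
time: 49.45
ee_pos: [0.4691, -0.0466, 0.2182]
tcp_rot: [-179.9, 0.0, 79.5]
wrist_force: [0.0, 0.0, -1.3]
opening: 0.02
```

Request:
arm_command:
  motion:
    - [0,[-0.5,-0.04,0],[0,0,0]]
    - [0,[-0.4,-0.02,0],[0,0,0]]
    - [0,[-0.26,-0.02,0],[0,0,0]]
    - [0,[0,0,0.4],[0,0,0]]
    - [0,[0,0,0.5],[0,0,0]]
    - [0,[0,0,0.4],[0,0,0]]
    - [0,[0,0,0],[0,0,0]]
    - [0,[0,0,0],[0,0,0]]

```text
time: 50.45
ee_pos: [0.4529, -0.1132, 0.1425]
tcp_rot: [180.0, -0.0, 79.5]
wrist_force: [-0.3, -0.4, -0.4]
opening: 0.0198
```

```bash
python3 - <<'E'
from h import *
go((.4535,-.1112),.0724,79.54)
a=snap('side','s24.png')
overlay('side','o28.png',a,[],(340,190,450,280),7)
E
```

```text
t 50.45 rot [179.98  -0.    79.55] turn z units 0.001 then shift units [0.034 0.004 1.169]
```

View pics/o28.png

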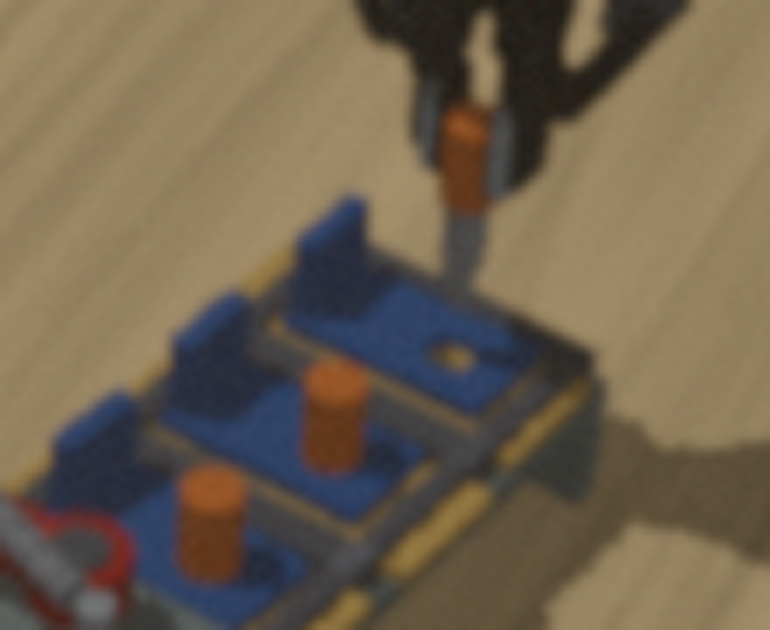

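Request:
arm_command:
  motion:
    - [0,[0.03,0.01,0.18],[0,0,0]]
    - [0,[0,0,0.18],[0,0,0]]
    - [0,[0,0,0.15],[0,0,0]]
    - [0,[0,0,0.15],[0,0,0]]
    - [0,[0,0,0.15],[0,0,0]]
    - [0,[0,0,0.12],[0,0,0]]
    - [0,[0,0,0.1],[0,0,0]]
    - [0,[0,0,0],[0,0,0]]

```text
time: 51.5
ee_pos: [0.4532, -0.1115, 0.0792]
tcp_rot: [-179.9, -0.0, 79.5]
wrist_force: [1.7, -0.5, -3.1]
opening: 0.0198
```

Request:
arm_command:
  motion:
    - [0,[0,0,0.08],[0,0,0]]
    - [0,[0,0,0.06],[0,0,0]]
    - [0,[0,0,0.04],[0,0,0]]
    - [0,[0,0,0.03],[0,0,0]]
    - [0,[0,0,0],[0,0,0]]

```text
time: 52.12
ee_pos: [0.4553, -0.112, 0.0718]
tcp_rot: [179.7, 0.0, 79.5]
wrist_force: [-7.2, 1.6, 32.9]
opening: 0.0198
```

Request:
arm_command:
  motion:
    - [0.5,[0,0,-0.03],[0,0,0]]
    - [0.5,[0,0,0],[0,0,0]]
    - [0.5,[0,0,0],[0,0,0]]
    - [0.5,[0,0,-0.3],[0,0,0]]
    - [0.5,[0,0,-0.6],[0,0,0]]
    - [0.3,[0,0,-0.6],[0,0,0]]
    - [0,[0,0,-0.6],[0,0,0]]
    - [0,[0,0,-0.3],[0,0,0]]
    - [0,[0,0,0],[0,0,0]]

```text
time: 53.25
ee_pos: [0.4543, -0.1117, 0.2153]
tcp_rot: [179.8, 0.0, 79.5]
wrist_force: [0.3, -0.1, -1.4]
opening: -0.0004
```

```bash
python3 - <<'E'
from h import *
a=snap('side','s25.png');b=snap('top','t25.png')
overlay('side','o29.png',a,[circ(*fw(0,y),.098,.011) for y in(35,-35,-105)],(320,190,440,290),6)
overlay('top','o30.png',b,[circ(*fw(0,y),.098,.011) for y in(35,-35,-105)],(265,200,395,300),6)
go(fw(180,150),.23,79.54)
E
```

```text
t 53.35 rot [-179.99   -0.     79.54] turn z units -0.0 then shift units [ 4.259  3.003 -0.282]
```

View pics/o29.png

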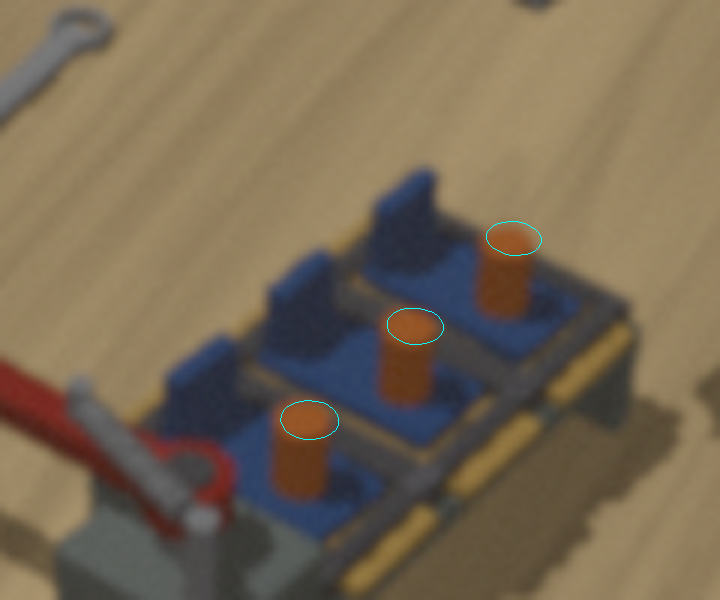

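View pics/t25.png

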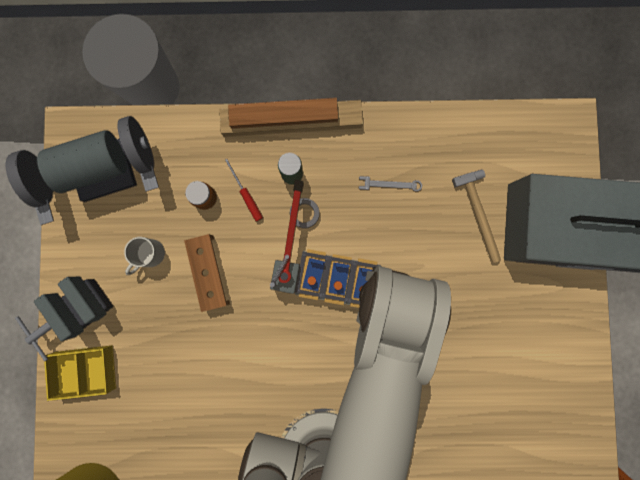

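Request:
arm_command:
  motion:
    - [0,[0.43,0.3,0],[0,0,0]]
    - [0,[0.43,0.3,0],[0,0,0]]
    - [0,[0.43,0.3,0],[0,0,0]]
    - [0,[0.43,0.3,0],[0,0,0]]
    - [0,[0.43,0.3,0],[0,0,0]]
    - [0,[0.43,0.3,0],[0,0,0]]
    - [0,[0.43,0.3,0],[0,0,0]]
    - [0,[0.43,0.3,0],[0,0,0]]
    - [0,[0.43,0.3,0],[0,0,0]]
    - [0,[0.43,0.3,0],[0,0,0]]
    - [0,[0,0,0],[0,0,0]]

```text
time: 54.72
ee_pos: [0.6778, 0.1108, 0.2105]
tcp_rot: [-179.8, 0.1, 79.6]
wrist_force: [0.7, -0.8, -0.0]
opening: -0.0001
```

```bash
python3 - <<'E'
from h import *
go(fw(180,153),.104,79.54)
a=snap('side','s26.png')
E
```

```text
t 54.73 rot [-1.7981e+02  6.0000e-02  7.9630e+01] turn z units 0.015 then shift units [-0.014 -0.     1.775]
```

View pics/s26.png

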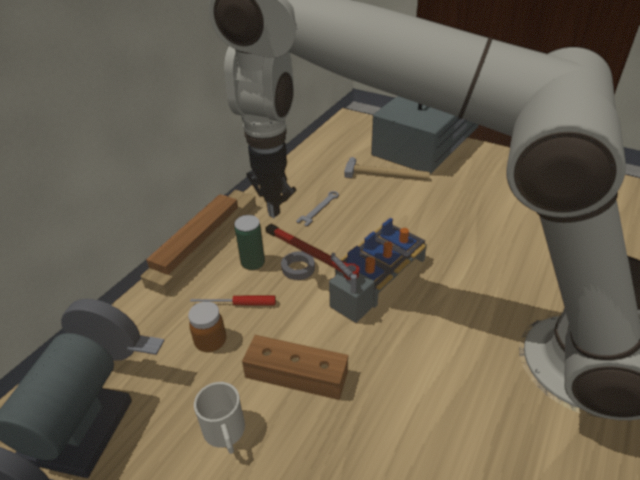

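Request:
arm_command:
  motion:
    - [0,[0,0,0.3],[0,0,0]]
    - [0,[0,0,0.5],[0,0,0]]
    - [0,[0,0,0.5],[0,0,0]]
    - [0,[0,0,0.3],[0,0,0]]
    - [0,[0,0,0.12],[0,0,0]]
    - [0,[0,0,0],[0,0,0]]

```text
time: 55.52
ee_pos: [0.6774, 0.1093, 0.1104]
tcp_rot: [180.0, -0.0, 79.5]
wrist_force: [-0.4, -0.1, 0.2]
opening: 0.0001
```

```bash
python3 - <<'E'
from h import *
go(fw(180,140),.105,79.54)
a=snap('side','s27.png')
overlay('side','o31.png',a,[],(220,160,340,260),6)
E
```

```text
t 55.52 rot [179.99  -0.    79.53] turn z units -0.002 then shift units [-0.204  0.002  0.091]
```

View pics/o31.png

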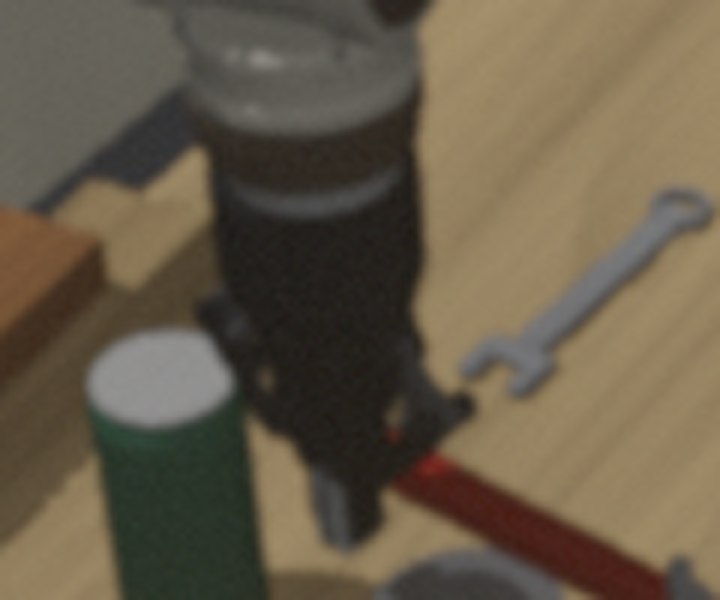

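Request:
arm_command:
  motion:
    - [0,[-0.15,0,0.09],[0,0,0]]
    - [0,[-0.2,0,0],[0,0,0]]
    - [0,[-0.37,0,0],[0,0,0]]
    - [0,[-0.37,0,0],[0,0,0]]
    - [0,[-0.36,-0.08,0],[0,0,0]]
    - [0,[-0.37,-0.09,0],[0,0,0]]
    - [0,[-0.28,-0.12,0],[0,0,0]]
    - [0,[-0.28,-0.13,0],[0,0,0]]
    - [0,[-0.23,-0.18,0],[0,0,0]]
    - [0,[-0.23,-0.18,0],[0,0,0]]
    - [0,[-0.2,-0.2,0],[0,0,0]]
    - [0,[0,0,0],[0,0,0]]

```text
time: 57.08
ee_pos: [0.5856, -0.0599, 0.105]
tcp_rot: [180.0, 0.0, 79.5]
wrist_force: [-1.2, 0.4, -0.9]
opening: -0.0001
```

```bash
python3 - <<'E'
from h import *
a=snap('side','s28.png')
E
```

```text
(no output)
```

View pics/s28.png

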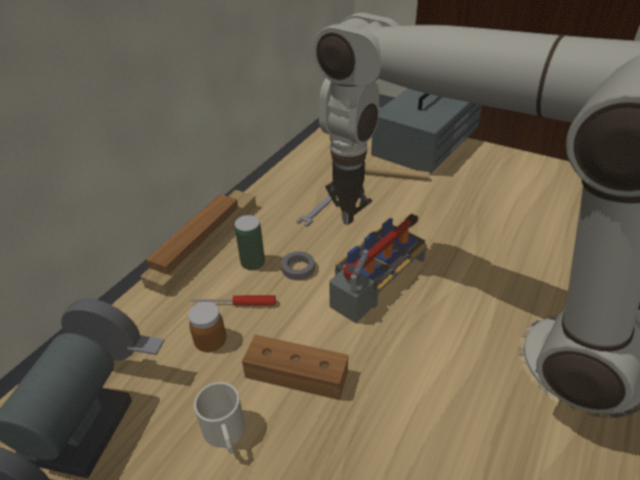

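Request:
arm_command:
  motion:
    - [0,[0,0,-0.5],[0,0,0]]
    - [0,[0,0,-0.6],[0,0,0]]
    - [0,[-0.3,0,-0.6],[0,0,0]]
    - [0,[-0.6,0,0],[0,0,0]]
    - [0,[-0.6,0,0],[0,0,0]]
    - [0,[-0.6,0,0],[0,0,0]]
    - [0,[-0.6,0,0],[0,0,0]]
    - [0,[-0.6,0,0],[0,0,0]]
    - [0,[-0.6,0,0],[0,0,0]]
    - [0,[0,0,0],[0,0,0]]
    - [0,[0,0,0],[0,0,0]]

```text
time: 58.5
ee_pos: [0.5444, -0.2889, 0.2065]
tcp_rot: [-180.0, -0.0, 79.5]
wrist_force: [-0.3, 1.0, 0.3]
opening: -0.0001
```

```bash
python3 - <<'E'
from h import *
a=snap('side','s29.png');b=snap('top','t29.png')
overlay('side','o32.png',a,[],(320,190,440,290),6)
overlay('top','o33.png',b,[],(265,240,395,320),6)
overlay('top','o34.png',cv2.imread('pics/t29.png'),[],(120,100,520,320),2)
E
```

```text
(no output)
```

View pics/o32.png

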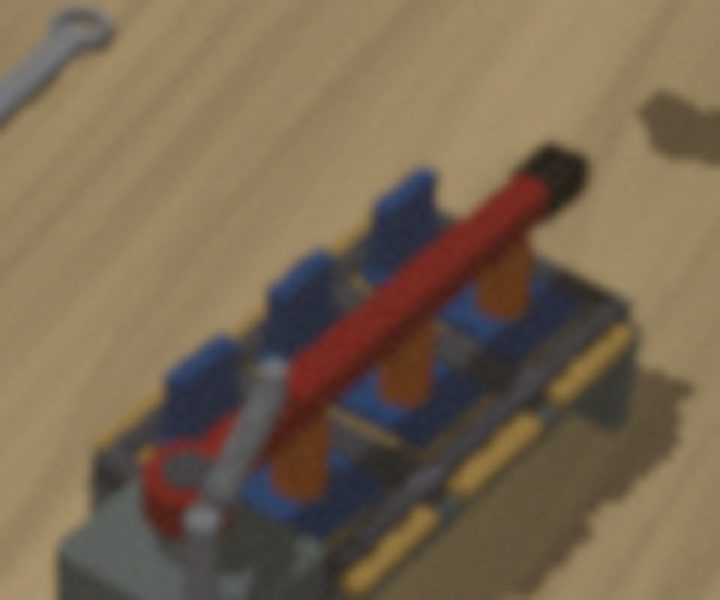

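View pics/o33.png

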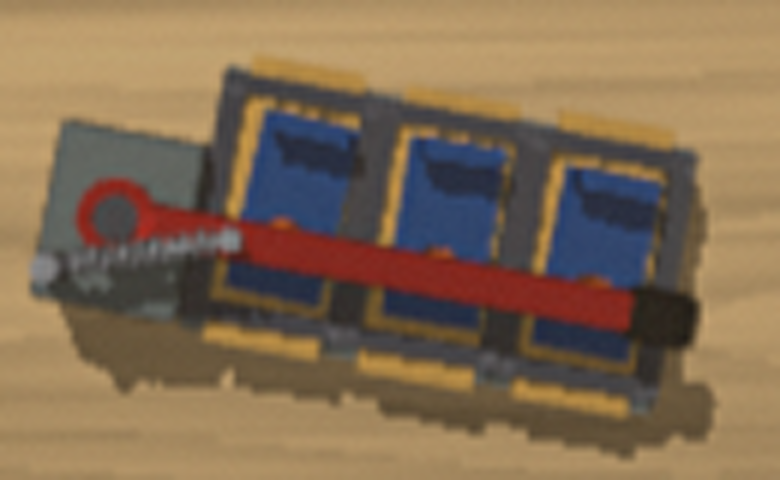

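View pics/o34.png

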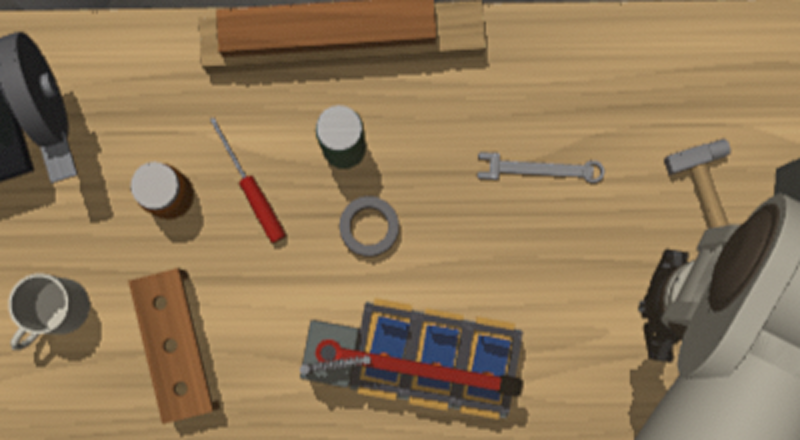

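The stand is closed exactly as at the start (hub at crop 115,215, foot at 665,318). All three pins and brackets are seated under it, the tongues are in line, and the bystanders have not moved. I'm handing it in.

```bash
python3 - <<'E'
from h import *
print(bot.job_done())
E
```

```text
the job is handed in; nothing more can be done
None
```

I finished the job and handed it in at about 59 s of the 210 s limit; the hand-in gives no verdict.

- **What I did:** I snapped the stand open and laid all three blue brackets in bays 3, 2 and 1 with their tabs on the far side. I drove one pin through each and snapped the stand back to its closed stop. No spare pins remain, because all three were used.
- **Driving the pins:** each pin stopped on its bracket at 28–33 N, at the expected depth to within about 1 mm.
- **Final pictures:**
  - The leg sits where it started, clear of the pins.
  - The brackets are flat, the pins upright, and the tongues are drawn into line.
  - The bystanders have not moved, and the arm is clear of everything.
- **Disagreements:**
  - The side camera reads about 1–1.5 pixels off compared with the top camera and the robot.
  - The hub in the top picture sat about 3 mm from the fitted fixture model. I put this down to calibration, and it did not affect the work.
- **Not measured directly:** I judged the bracket and pin tolerances from the pictures and contact forces. The moment the stand reached its open stop was also judged by eye.

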